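# Clear, load and start the UV curing unit

### The arm

A 6-joint arm with a two-finger parallel gripper is mounted at the origin on the work surface. World frame = base frame: x ahead of the robot, y to its left, z up, the work surface at z = 0. Lengths are in m, angles in rad, forces in N, time in s.
With the tool pointing down it reaches from about 0.375 to 0.975 m from the base axis. Payload 3.8 kg.
Tool frame: the origin (TCP) lies midway between the tips of the shut fingers; the grasp point (between the pads) lies 19 mm behind it; z points along the fingers, y is the direction in which the jaws open and shut (so a half turn about z gives the same grasp; the last joint's range is limited). The gripper opens to 85 mm and grips with 20 to 120 N. Pads are 22 mm wide; open, the fingers measure 114 mm over their backs; the gripper's body (76 mm by 85 mm) begins 54 mm behind the grasp point. The pads swing forward as they close: fully open they stand 13 mm farther back than shut.
Start: joints at [1.191, 0.264, 1.604, -0, 1.274, -0.037], TCP at [0.227, 0.636, 0.231] pointing down, gripper open.
Joint ranges: [-2.63, 2.63], [-0.94, 2.18], [0.31, 2.57], [-1.31, 4.45], [0, 2.66], [-2.55, 2.55]. Speed limits (rad/s): [2.57, 2.57, 3.14, 3.14, 3.14, 3.14].

### API

Orientations are given as a rotation vector (axis times angle).
In Python, from workcell import bot gives the robot as it stands.
- The arm moves only by the tool arm_command, never from a script. Its argument "targets" is text: rows parted by semicolons, each of 7 numbers parted by spaces: the shift along the tool's x, y, z in mm, then the turn, a rotation vector about the tool's x, y, z in degrees, then the opening, from 0 (shut) to 1 (fully open). A call has 1 to 10 rows; each row is the pose to reach, as a shift and turn from the pose commanded when the call began, along the tool's axes at that moment; what a row does not reach only later rows make up. A row lasts 1/12 s, in which the tool goes at most 41.7 mm and 7.16 degrees, less where a joint would pass 70% of its speed; a pose out of reach is approached as far as the arm can. A call with a gripper value outside its range is refused whole. The fingers move at their own pace and stop on an object; "newtons" is the grip in N (left out, the last holds). Time passes only in rows, so rows that repeat a pose let the fingers close. It gives the time, the measured TCP pose, the force and the opening at its end, in the units of the state.
- bot.read_state(): the state, without advancing time (a new reading comes with each control period).
- bot.read_camera(name): name is "scene" or "top"; returns (picture, depth): 384x512x3 uint8, blue, green, red; 384x512 float32, m along the optical axis (not along the pixel's ray), 0 where there is no reading.
- bot.camera_params(name): a dict with "fov_y" (degrees; the focal length in pixels is half the picture's height over the tangent of half this angle, whatever the lens; pixels are square), "cx", "cy" (the principal point, pixels), "xyz" and "rotation" of the camera in the world. Camera axes: x right, y up, looking along -z (the intrinsics and any distortion apply to the point x, -y, -z); pixel columns grow to the right and rows downward; lengths in m; the calibration is good to about 2 mm. A picture is of the moment at which its call begins. camera_params takes no time and is no camera call.
- bot.finish_job(): hands the job in, once; it reports no verdict.
The state is a dict: "time": time; "q": joint angles; "joint_vel": joint speeds; "joint_torque": joint torques, N m; "tool_pos": TCP position; "tcp_rot": TCP orientation; "wrist_force": force on the tool from outside, world axes, zero at the start; "torque": the same for the moment, N m; "width": opening from 0.0 (shut) to 1.0 (fully open).
Only numpy, scipy, OpenCV 4.12 (cv2) and the standard library are available. Lean on these libraries where they do the work, as an engineer would, in place of code of your own. Each camera call takes 0.05 s, during which the arm holds its last target.

### The job

Get the UV curing unit running with the wooden heels in it: first take the shoe last that was left in the open drawer and put it on the green cutting mat, then load every heel from the drawing board into the drawer and push the drawer fully home. The sanding block lying over the keys goes onto the cutting mat too; then, with the drawer shut, press the round key, the square key and the long bar key in that order, one at a time and all the way down. Leave the jar, bottle, pencil pot, tape and spare last where they are.

Things in the scene. Friction and masses are not known exactly. Their poses are not given: they have to be found in the camera images.
- last: cream plastic shoe last, 190 mm long (x: heel -95, toe +95), 64 mm wide at the ball; ankle cone at the heel end, 105 mm high, flat upright sides 44 mm apart (y) from x = -85 to -25 mm; toe end 20 to 50 mm high; 0.32 kg. Origin: middle of length and width, at the sole. At the start it stands across the open drawer, too tall for the drawer to shut
- block: wooden sanding block with cork sole, 210 (x) x 52 (y) x 38 mm high, 0.28 kg; lies bridge-like on the two end cheeks, over the three keys. Origin: centre of the underside
- heel1: wooden block heel: seat plate 60 (x) x 52 (y) x 12 mm at the bottom, on it a column 46 (x) x 40 (y) mm, 58 mm tall in all, 0.12 kg; stands on the drawing board at the start, turned any way. Origin: centre of the seat's underside, z up along the column. Two or three of the four alike are present (None if absent)
- heel2: wooden block heel: seat plate 60 (x) x 52 (y) x 12 mm at the bottom, on it a column 46 (x) x 40 (y) mm, 58 mm tall in all, 0.12 kg; stands on the drawing board at the start, turned any way. Origin: centre of the seat's underside, z up along the column. Two or three of the four alike are present (None if absent)
- heel3: wooden block heel: seat plate 60 (x) x 52 (y) x 12 mm at the bottom, on it a column 46 (x) x 40 (y) mm, 58 mm tall in all, 0.12 kg; stands on the drawing board at the start, turned any way. Origin: centre of the seat's underside, z up along the column. Two or three of the four alike are present (None if absent)
- heel4: wooden block heel: seat plate 60 (x) x 52 (y) x 12 mm at the bottom, on it a column 46 (x) x 40 (y) mm, 58 mm tall in all, 0.12 kg; stands on the drawing board at the start, turned any way. Origin: centre of the seat's underside, z up along the column. Two or three of the four alike are present (None if absent)
- unit: white UV curing unit, a flat box 300 deep (x) x 300 wide (y) x 135 mm high, fixed. Origin: centre of its underside on the table; its front face is at x = -150 mm and faces the robot; the top face is at z = 135 mm; the keys stand in a row along y at x = -90 mm on the top. The drawer's opening in the front reaches from 20 to 108 mm above the table
- drawer (a joint): opening of the unit's drawer in m: 0 shut fully home, grows as it comes out towards the robot (-x of the unit), at most 0.18
- drawer_floor (a point): centre of the drawer's inner floor (28 mm above the table), x to the drawer's back, z up. The floor is 218 (x) x 244 mm (y), walls 44 mm high and 6 mm thick; the front panel (x = -115 to -130 mm, 294 mm wide) rises 78 mm above the floor. When open by q, the floor from x = -109 mm to q - 115 mm is clear of the unit
- drawer_pull (a point): middle of the front face of the drawer's pull, a solid steel ledge 140 mm wide, 14 mm high, standing 18 mm proud of the front panel; push here towards the unit's +x
- key_round_top (a point): point at the middle of the top face of the round key (30 mm across, white); key modules sit in a row 50 mm apart on the unit's top between two grey end cheeks (the cheeks rise 30 mm above the unit's top, the keys 20 mm). The order of the three keys in the row varies. z up
- key_square_top (a point): point at the middle of the top face of the square key (30 x 30 mm, white); key modules sit in a row 50 mm apart on the unit's top between two grey end cheeks (the cheeks rise 30 mm above the unit's top, the keys 20 mm). The order of the three keys in the row varies. z up
- key_bar_top (a point): point at the middle of the top face of the long bar key (44 mm in x, 16 mm in y, white); key modules sit in a row 50 mm apart on the unit's top between two grey end cheeks (the cheeks rise 30 mm above the unit's top, the keys 20 mm). The order of the three keys in the row varies. z up
- key_round (a joint): travel of the round key in m: 0 up, 0.006 fully down, about 5 N, springs back
- key_square (a joint): travel of the square key in m: 0 up, 0.006 fully down, about 5 N, springs back
- key_bar (a joint): travel of the long bar key in m: 0 up, 0.006 fully down, about 5 N, springs back
- mat: green cutting mat, 260 (x) x 240 (y) x 3 mm, fixed flat on the table, left or right of the drawer. Origin: centre of the underside
- board: white drawing board with pencil lines, 260 (x) x 240 (y) x 3 mm, fixed flat on the table on the other side from the mat; the heels stand on it. Origin: centre of the underside
- jar: bystander: small jar with a steel cap, 40 mm across, 60 mm tall, on the middle of the drawing board among the heels. Origin: underside
- bottle: bystander: bottle 60 mm across, 150 mm tall, beside the unit. Origin: underside
- pot: bystander: dark steel pencil pot 72 mm across, 90 mm tall (pencils to 160 mm), on the other side of the unit. Origin: underside
- tape: bystander: roll of tape 100 mm across, 45 mm tall, lying flat in front of the robot, a little to its left. Origin: underside
- spare_last: bystander: a second last like the first, standing on the table at the far left. Origin as for the last
Not all that is in view belongs to the job. There is more than one size of the block; the one meant has the size given above. What is shaped like the last but yellow is not meant.

How it is judged:
By the outcome, as a careful person would: the job done as asked, in the order asked, and still so for the second after the job is handed in, with the robot touching nothing.
Of heel1, heel2, heel3, heel4 only 2 to 3 are there at a start; the rules pass over those that are not, and their reading is None.
At some moment in a run one of heel1, heel2, heel3, heel4 may be knocked a few centimetres aside while the robot is not near it.
Once in a run the grip may slacken for a moment while it holds something.
It also fails if it takes over 210 s, if anything falls off the work surface, if the arm or the gripper's body presses on something with over 40 N, if the wrist force passes 120 N, or if a joint passes its speed limit or range.

## Working session

There is one attempt and no reset: what is moved stays moved. The work goes in short steps, Python scripts to look and compute and a tool call to move; the robot and the scene stay as the last step left them, time stands still between calls to the robot, and variables do not carry over. Pictures are saved under pics/ and viewed, and the job is handed in when it is done.

Besides the shell and the picture viewer there is one more tool, called after "Call:" as a command line: name --argument value ..., lists and objects as JSON in quotes. arm_command: Moves the arm, as the interface text tells. Its arguments: {"type":"object","properties":{"targets":{"type":"string"},"newtons":{"type":"number"}},"required":["targets"]}

```bash
ls; mkdir -p pics; python3 - <<'E'
from workcell import bot
import cv2,numpy as np
print(bot.read_state())
for n in("scene","top"):
    p,d=bot.read_camera(n); cv2.imwrite(f"pics/{n}0.png",p); np.save(f"{n}0.npy",d); print(bot.camera_params(n))
E
```

```text
pics
{'time': 0.0, 'q': array([ 1.19112113e+00,  2.64726532e-01,  1.60539200e+00,  1.71979361e-05,
        1.27369818e+00, -3.69169400e-02]), 'joint_vel': array([ 0.0019429 , -0.00062867, -0.00117282,  0.00040664, -0.0010583 ,
        0.00036028]), 'joint_torque': array([-9.85418119e-04, -5.15119028e+01, -3.67312145e+01, -2.18035852e-04,
        1.28438469e-02,  4.70532754e-06]), 'tool_pos': array([0.22659131, 0.63504692, 0.22997025]), 'tcp_rot': array([-0.53569805, -3.0950977 ,  0.00341217]), 'wrist_force': array([-0.57675648, -0.49166096,  0.52143279]), 'torque': array([ 0.03659737, -0.03003857,  0.02642356]), 'width': 0.9953256648309067}
{'fov_y': 49.947086522737536, 'cx': 257.8278226852819, 'cy': 189.59375489819473, 'xyz': array([1.53271516, 0.02876983, 0.90923884]), 'rotation': array([0.70284995, 0.70417266, 1.42071192])}
{'fov_y': 48.204415514532165, 'cx': 252.2099898123395, 'cy': 187.36821373299196, 'xyz': array([0.45283209, 0.07474215, 1.46992901]), 'rotation': array([ 0.01821707, -0.05190783, -1.57272328])}
```

View pics/scene0.png

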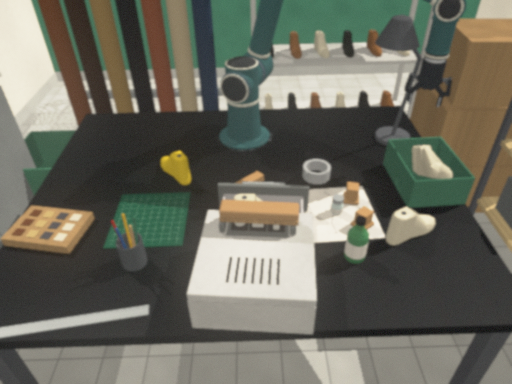

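View pics/top0.png

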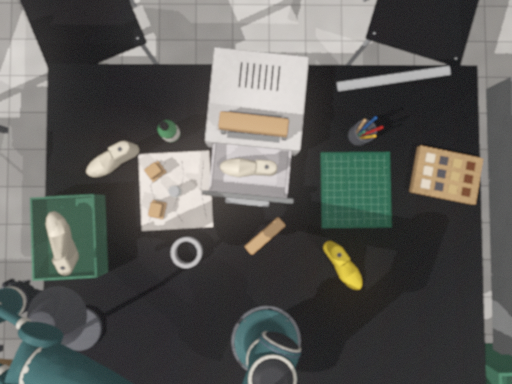

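The top view shows the unit at about (257,100) and the block at (253,124). The last is in the drawer at (248,167), heels stand at (155,170) and (157,209), and the jar is near (174,190). The mat is at (355,190), and a small decoy block lies at (265,236). Next I zoom in and deproject.

```bash
cat > h.py <<'E'
from workcell import bot
import cv2,numpy as np
from scipy.spatial.transform import Rotation as R
def cam(n):
    c=bot.camera_params(n); f=192/np.tan(np.radians(c['fov_y']/2)); return c,f
def world(n,d,u=None,v=None):
    c,f=cam(n)
    if u is None: v,u=np.mgrid[0:384,0:512]; z=d
    else: z=d
    x=(u-c['cx'])/f*z; y=-(v-c['cy'])/f*z
    P=np.stack([x,y,-z],-1)
    return P@R.from_rotvec(c['rotation']).as_matrix().T+c['xyz']
def ray(n,u,v,zp):
    c,f=cam(n); Rm=R.from_rotvec(c['rotation']).as_matrix()
    d=Rm@np.array([(u-c['cx'])/f,-(v-c['cy'])/f,-1]); t=(zp-c['xyz'][2])/d[2]; return c['xyz']+t*d
def proj(n,p):
    c,f=cam(n); q=R.from_rotvec(c['rotation']).as_matrix().T@(np.array(p)-c['xyz'])
    return c['cx']+f*q[0]/-q[2], c['cy']-f*q[1]/-q[2]
def shot(tag,names=("scene","top")):
    o={}
    for n in names:
        p,d=bot.read_camera(n); cv2.imwrite(f"pics/{n}{tag}.png",p); np.save(f"{n}{tag}.npy",d); o[n]=(p,d,world(n,d))
    return o
def load(tag,n):
    p=cv2.imread(f"pics/{n}{tag}.png"); d=np.load(f"{n}{tag}.npy"); return p,d,world(n,d)
def crop(p,u0,v0,u1,v1,s,fn): cv2.imwrite("pics/"+fn,cv2.resize(p[v0:v1,u0:u1],None,fx=s,fy=s,interpolation=cv2.INTER_CUBIC))
E
python3 - <<'E'
from h import *
p,d,P=load("0","top"); crop(p,120,40,320,240,4-1,"ct0.png"); 
q,e,Q=load("0","scene"); crop(q,200,150,400,280,4,"cs0.png")
for (u,v) in [(155,170),(157,209),(174,190),(253,124),(248,167),(355,190),(265,236),(300,230),(257,60),(230,200),(185,215)]:
    print("top",u,v,P[v,u].round(4), ray("top",u,v,0).round(3))
for (u,v) in [(352,190),(365,215),(260,212),(250,290)]:
    print("sc",u,v,Q[v,u].round(4))
E
```

```text
top 155 170 [0.5734 0.3631 0.0599] [0.578 0.375 0.   ]
top 157 209 [0.4456 0.3551 0.0627] [0.445 0.368 0.   ]
top 174 190 [0.5074 0.2997 0.066 ] [0.51 0.31 0.  ]
top 253 124 [0.6979 0.0446 0.2042] [0.737 0.04  0.   ]
top 248 167 [0.5787 0.0587 0.1064] [0.589 0.057 0.   ]
top 355 190 [ 0.5087 -0.3107  0.0018] [ 0.509 -0.311  0.   ]
top 265 236 [0.354  0.0013 0.0267] [ 0.352 -0.     0.   ]
top 300 230 [ 0.3724 -0.1194  0.005 ] [ 0.372 -0.12   0.   ]
top 257 60 [0.9182 0.0295 0.1256] [0.962 0.025 0.   ]
top 230 200 [0.4738 0.1162 0.1017] [0.475 0.119 0.   ]
top 185 215 [0.4246 0.2722 0.0019] [0.425 0.272 0.   ]
sc 352 190 [0.4681 0.3584 0.0605]
sc 365 215 [0.5934 0.3724 0.0607]
sc 260 212 [0.7274 0.0467 0.2031]
sc 250 290 [0.9231 0.0164 0.1352]
```

View pics/ct0.png

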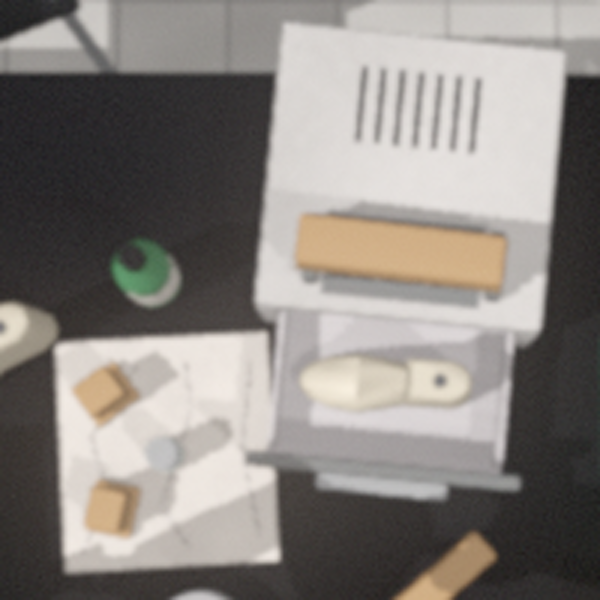

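View pics/cs0.png

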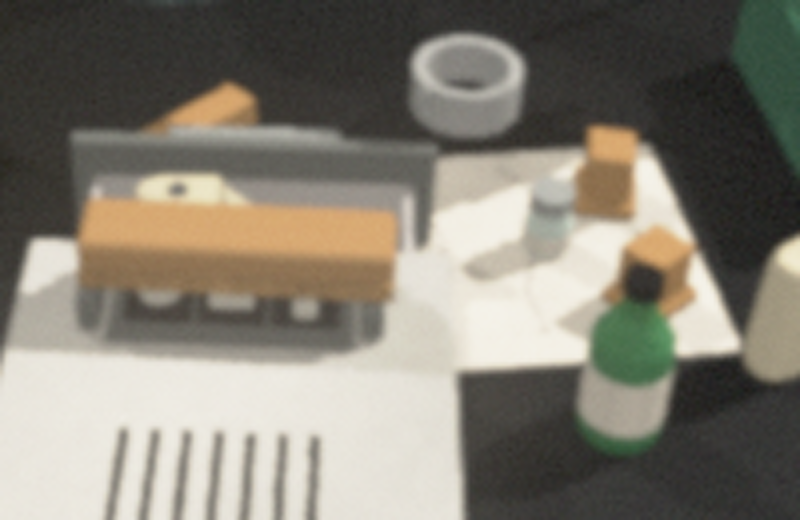

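```bash
cat >> h.py <<'E'
def rect(X): # X Nx2 -> center, sides, angles
    (c,s,a)=cv2.minAreaRect((X*1000).astype(np.float32)); return np.round(c,1),np.round(s,1),round(a,1)
def comp(m,u,v):
    k,l=cv2.connectedComponents(m.astype(np.uint8)); return l==l[v,u]
def onplane(n,m,z): # mask contour pixels rays to plane
    v,u=np.nonzero(m); c,f=cam(n); Rm=R.from_rotvec(c['rotation']).as_matrix()
    D=np.stack([(u-c['cx'])/f,-(v-c['cy'])/f,-np.ones(len(u))],-1)@Rm.T
    t=(z-c['xyz'][2])/D[:,2]; return (c['xyz']+t[:,None]*D)[:,:2]
E
python3 - <<'E'
from h import *
for n,seeds in (("top",dict(unit=(257,60),block=(253,124),h1=(155,170),h2=(157,209),mat=(355,190),dec=(265,236))),("scene",dict(unit=(250,290),block=(260,212),h1=(365,212),h2=(352,186),mat=(150,215)))):
    p,d,P=load("0",n); hsv=cv2.cvtColor(p,cv2.COLOR_BGR2HSV); H,S,V=cv2.split(hsv)
    for k,(u,v) in seeds.items():
        if k=="unit": m=(abs(P[...,2]-.135)<.012)&(S<60)&(V>90); z=.135
        elif k=="mat": m=(H>65)&(H<95)&(S>80)&(abs(P[...,2])<.02); z=.003
        else:
            z={'block':.203,'dec':.03}.get(k,.061); m=(H>5)&(H<25)&(S>70)&(abs(P[...,2]-z)<.010)
        if k!="unit": m=comp(m,u,v)
        else: m=comp(m,u,v)
        X=onplane(n,m,z); Z=P[...,2][m]
        print(n,k,m.sum(),rect(X),"z",np.median(Z).round(4),Z.std().round(4),"med3d",np.median(P[m],0).round(3), "hsv",hsv[v,u])
for q in [(0.5,-0.3,0)]: print(proj("top",q))
E
```

```text
top unit 7559 (array([791.3,  30.2]), array([299. , 300.3]), 84.3) z 0.1344 0.0029 med3d [0.813 0.027 0.134] hsv [ 13   8 220]
top block 1181 (array([700.8,  43.6]), array([204.1,  52.9]), 83.5) z 0.202 0.0027 med3d [0.701 0.045 0.202] hsv [ 16  89 210]
top h1 159 (array([573.3, 369.4]), array([38.4, 43.4]), 34.0) z 0.0597 0.0032 med3d [0.573 0.37  0.06 ] hsv [ 17  89 209]
top h2 164 (array([443.8, 360.8]), array([37.9, 45.8]), 76.4) z 0.0594 0.0034 med3d [0.444 0.362 0.059] hsv [ 16  86 210]
top mat 5401 (array([ 510.9, -313.3]), array([265.4, 244.9]), 0.4) z 0.0024 0.0033 med3d [ 0.512 -0.313  0.002] hsv [ 78 107 122]
top dec 490 (array([355.2,   1.3]), array([ 37.1, 149.6]), 40.8) z 0.0265 0.0031 med3d [0.354 0.001 0.026] hsv [ 16  93 198]
scene unit 9103 (array([800.4,  30.5]), array([298.8, 308.9]), 84.4) z 0.1358 0.0023 med3d [0.846 0.029 0.136] hsv [ 23  13 232]
scene block 1168 (array([711.6,  43.2]), array([207.2,  62.1]), 83.3) z 0.2032 0.0028 med3d [0.712 0.045 0.203] hsv [ 16 113 197]
scene h1 129 (array([582.3, 373.1]), array([42.4, 53.1]), 47.9) z 0.0611 0.0028 med3d [0.581 0.373 0.061] hsv [ 16 120 218]
scene h2 127 (array([453. , 361.4]), array([39.4, 59.2]), 77.6) z 0.061 0.0034 med3d [0.454 0.363 0.061] hsv [ 16 122 216]
scene mat 3017 (array([ 511.1, -313.5]), array([263.3, 242. ]), 0.1) z 0.004 0.0019 med3d [ 0.502 -0.288  0.004] hsv [ 73  99 111]
(np.float64(351.817746078817), np.float64(192.54094152443523))
```

```bash
python3 - <<'E'
from h import *
for n,box in (("top",(205,150,290,185)),):
    p,d,P=load("0",n); hsv=cv2.cvtColor(p,cv2.COLOR_BGR2HSV); H,S,V=cv2.split(hsv)
    print([tuple(hsv[v,u]) for u,v in((240,167),(260,167),(285,170),(230,182),(220,170))])
    m=(H>12)&(H<35)&(S>28)&(V>90); mm=np.zeros_like(m); u0,v0,u1,v1=box; mm[v0:v1,u0:u1]=m[v0:v1,u0:u1]
    Z=P[...,2]
    top=mm&(abs(Z-.133)<.012); X=onplane(n,top,.133); print("cone",top.sum(),rect(X),Z[top].mean(),X.min(0),X.max(0))
    a=P[mm&(Z>.04)]; 
    print("all",len(a),rect(a[:,:2]), a[:,1].min(),a[:,1].max())
    c=a[:,:2].mean(0); w,vv=np.linalg.eigh(np.cov((a[:,:2]-c).T)); print("axis",np.degrees(np.arctan2(vv[1,1],vv[0,1])))
    for y in np.arange(-.06,.18,.01):
        s=a[abs(a[:,1]-y)<.005]
        if len(s): print(round(y,3),len(s),s[:,0].min().round(3),s[:,0].max().round(3),s[:,2].max().round(3))
    # front panel top
    b=P[(Z>.088)&(Z<.115)&(P[...,0]<.53)&(P[...,0]>.4)&(abs(P[...,1]-.05)<.18)]; print("panel",rect(b[:,:2]),len(b))
    ck=cv2.imwrite
E
```

```text
[(np.uint8(19), np.uint8(30), np.uint8(214)), (np.uint8(20), np.uint8(26), np.uint8(231)), (np.uint8(0), np.uint8(7), np.uint8(189)), (np.uint8(175), np.uint8(9), np.uint8(180)), (np.uint8(10), np.uint8(17), np.uint8(184))]
cone 129 (array([576.2,  10.5]), array([78.2, 43.9]), 89.8) 0.1292277797992764 [ 0.55424623 -0.02862089] [0.59819706 0.04958311]
all 472 (array([564.6,  72.9]), array([149.5, 166.2]), 47.1) -0.029139344993305602 0.14770288725465897
axis 80.1179780412859
-0.03 10 0.562 0.586 0.136
-0.02 19 0.557 0.592 0.135
-0.01 18 0.555 0.596 0.138
0.0 16 0.555 0.599 0.138
0.01 11 0.556 0.596 0.135
0.02 14 0.557 0.595 0.14
0.03 29 0.558 0.599 0.135
0.04 39 0.559 0.598 0.134
0.05 40 0.558 0.598 0.126
0.06 54 0.558 0.603 0.115
0.07 55 0.453 0.608 1.47
0.08 50 0.556 0.608 0.093
0.09 31 0.556 0.609 0.08
0.1 17 0.556 0.61 0.077
0.11 23 0.56 0.61 0.07
0.12 19 0.56 0.607 0.067
0.13 13 0.57 0.604 0.062
0.14 11 0.57 0.604 0.057
0.15 3 0.577 0.591 0.049
panel (array([476.1,  61.1]), array([292.8,  32.9]), 84.3) 678
```

```bash
cat >> h.py <<'E'
def plan(x,y,z,yaw,ref=None):
    """tool y axis at yaw deg, tool down. prints shift in tool axes and rotvec deg"""
    s=bot.read_state(); R0=R.from_rotvec(s['tcp_rot']); 
    c,sn=np.cos(np.radians(yaw)),np.sin(np.radians(yaw))
    Y=np.array([c,sn,0]); Zt=np.array([0,0,-1.]); X=np.cross(Y,Zt)
    Rt=np.stack([X,Y,Zt],1)
    d=R0.inv().apply(np.array([x,y,z])-s['tool_pos'])*1000
    r=np.degrees((R0.inv()*R.from_matrix(Rt)).as_rotvec())
    cy=R0.as_matrix()[:,1]
    print("t",round(s['time'],2),"pos",s['tool_pos'].round(4),"yaw",np.degrees(np.arctan2(cy[1],cy[0])).round(1),"w",round(s['width'],3),"F",s['wrist_force'].round(1),"q",s['q'].round(2))
    print("  shift",d.round(1),"turn",r.round(1),"rows>=",np.ceil(max(np.linalg.norm(d)/41.7,np.linalg.norm(r)/7.16)))
E
python3 -c "
from h import *
plan(.577,.018,.30,-4)"
```

```text
t 0.1 pos [0.2266 0.6351 0.2301] yaw 70.4 w 0.998 F [-0.4 -0.2  0.7] q [ 1.19  0.26  1.61  0.    1.27 -0.04]
  shift [-537.4 -463.6  -69. ] turn [-0.1  0.1 74.4] rows>= 18.0
```

Call:
arm_command --targets "-270 -232 -70 0 0 37 0.75;-270 -232 -70 0 0 37 0.75;-270 -232 -70 0 0 37 0.75;-270 -232 -70 0 0 37 0.75;-270 -232 -70 0 0 37 0.75;-270 -232 -70 0 0 37 0.75;-270 -232 -70 0 0 37 0.75;-270 -232 -70 0 0 37 0.75;-270 -232 -70 0 0 37 0.75;-270 -232 -70 0 0 37 0.75" --newtons 60

```text
time: 0.93
tool_pos: [0.4059, 0.3224, 0.3026]
tcp_rot: [1.496, 2.759, 0.001]
wrist_force: [0.3, 0.6, 0.1]
width: 0.75
```

```bash
python3 -c "
from h import *
plan(.577,.018,.22,-4)"
```

```text
t 0.93 pos [0.4059 0.3224 0.3026] yaw 33.1 w 0.75 F [0.3 0.6 0.1] q [ 0.63 -0.07  1.84 -0.    1.37  0.05]
  shift [-348.3  -22.9   83.5] turn [ 0.2  0.1 37.1] rows>= 9.0
```

Call:
arm_command --targets "-345 -24 40 0 0 37 0.75;-345 -24 40 0 0 37 0.75;-345 -24 40 0 0 37 0.75;-345 -24 40 0 0 37 0.75;-345 -24 40 0 0 37 0.75;-345 -24 40 0 0 37 0.75;-345 -24 40 0 0 37 0.75;-345 -24 40 0 0 37 0.75;-345 -24 40 0 0 37 0.75;-345 -24 40 0 0 37 0.75"

```text
time: 1.77
tool_pos: [0.5736, 0.0224, 0.2596]
tcp_rot: [-2.295, -2.144, 0.003]
wrist_force: [-0.3, 0.7, -0.1]
width: 0.749
```

```bash
python3 -c "
from h import *
o=shot('1')
plan(.577,.018,.2,-4)
plan(.577,.018,.096,-4)"
```

```text
t 1.87 pos [0.5724 0.0255 0.2604] yaw -3.7 w 0.751 F [-0.4  0.3 -0.3] q [0.   0.06 1.79 0.   1.3  0.06]
  shift [-7.2  5.2 60.4] turn [-0.1 -0.   0.3] rows>= 2.0
t 1.87 pos [0.5724 0.0255 0.2604] yaw -3.7 w 0.751 F [-0.4  0.3 -0.3] q [0.   0.06 1.79 0.   1.3  0.06]
  shift [ -7.3   5.4 164.4] turn [-0.1 -0.   0.3] rows>= 4.0
```

View pics/scene1.png

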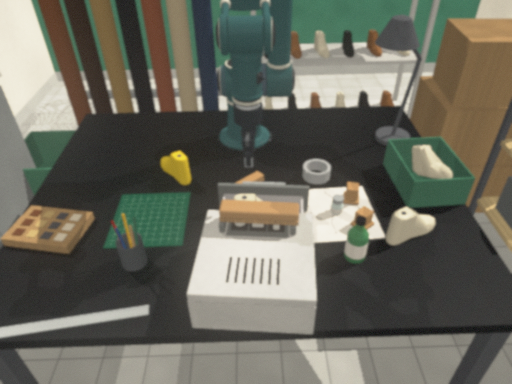

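The gripper tip hangs at about (249,160), above the last, and the scene is unchanged. I descend and grip.

Call:
arm_command --targets "-7 5 40 0 0 0 0.75;-7 5 80 0 0 0 0.75;-7 5 110 0 0 0 0.75;-7 5 135 0 0 0 0.75;-7 5 150 0 0 0 0.75;-7 5 162 0 0 0 0.75;-7 5 162 0 0 0 0.75"

```text
time: 2.45
tool_pos: [0.5747, 0.0196, 0.0965]
tcp_rot: [-2.286, -2.149, 0.005]
wrist_force: [-0.4, 0.2, -0.6]
width: 0.751
```

Call:
arm_command --targets "0 0 0 0 0 0 0.3;0 0 0 0 0 0 0.3;0 0 0 0 0 0 0.3;0 0 0 0 0 0 0.3;0 0 0 0 0 0 0.3;0 0 0 0 0 0 0.3"

```text
time: 2.95
tool_pos: [0.5788, 0.0182, 0.101]
tcp_rot: [2.29, 2.148, 0.004]
wrist_force: [0.4, 2.3, 4.8]
width: 0.501
```

```bash
python3 -c "
from h import *
plan(.577,.018,.2,-4)"
```

```text
t 2.95 pos [0.5788 0.0182 0.101 ] yaw -3.7 w 0.501 F [0.4 2.3 4.8] q [-0.01  0.2   1.94  0.    1.    0.05]
  shift [ -0.2  -1.4 -99. ] turn [ 0.2 -0.1  0.3] rows>= 3.0
```

Call:
arm_command --targets "0 0 -15 0 0 0 0.3;0 0 -40 0 0 0 0.3;0 0 -70 0 0 0 0.3;0 0 -100 0 0 0 0.3;0 0 -125 0 0 0 0.3;0 0 -140 0 0 0 0.3;0 0 -150 0 0 0 0.3;0 0 -150 0 0 0 0.3" --newtons 80

```text
time: 3.62
tool_pos: [0.5783, 0.0175, 0.2514]
tcp_rot: [2.289, 2.148, 0.003]
wrist_force: [0.4, 0.3, -2.9]
width: 0.5
```

```bash
python3 - <<'E'
from h import *
o=shot('2')
p=o['scene'][0]; crop(p,150,80,350,280,3,"cs2.png")
p=o['top'][0]; crop(p,120,40,320,240,3,"ct2.png")
plan(.577,-.37,.24,0)
E
```

```text
t 3.72 pos [0.5767 0.0176 0.248 ] yaw -3.6 w 0.501 F [-0.1 -0.2 -3.7] q [-0.01  0.07  1.8  -0.    1.28  0.05]
  shift [-386.8   25.     8.1] turn [-0.1  0.  -3.6] rows>= 10.0
```

View pics/cs2.png

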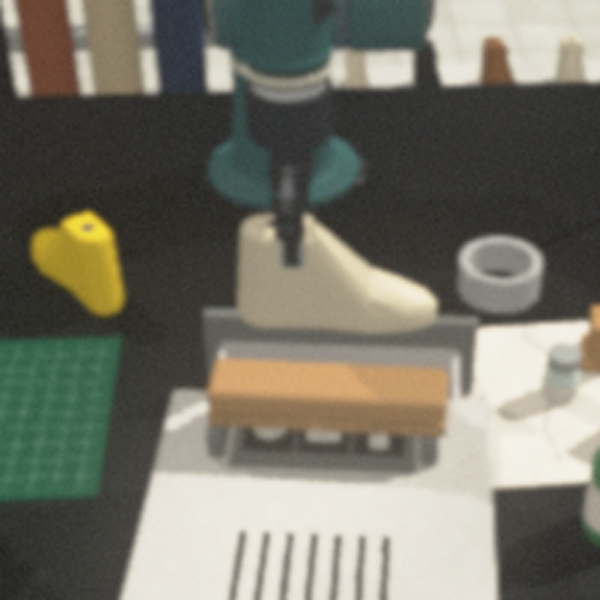

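View pics/ct2.png

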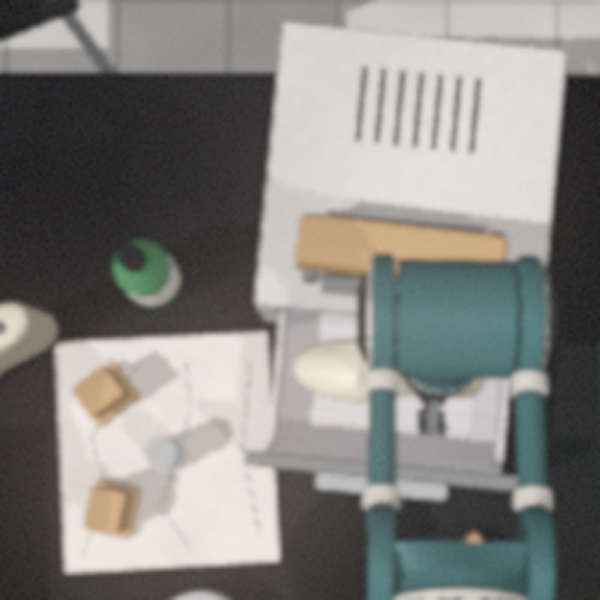

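Call:
arm_command --targets "-40 3 4 0 0 0 0.3;-80 6 4 0 0 -1 0.3;-120 9 4 0 0 -1 0.3;-160 12 4 0 0 -2 0.3;-200 14 4 0 0 -2 0.3;-240 17 4 0 0 -3 0.3;-280 19 4 0 0 -4 0.3;-320 22 4 0 0 -4 0.3;-350 24 4 0 0 -4 0.3;-375 25 4 0 0 -4 0.3"

```text
time: 4.55
tool_pos: [0.5768, -0.3603, 0.2417]
tcp_rot: [-2.213, -2.223, 0.002]
wrist_force: [0.7, 0.0, -3.1]
width: 0.502
```

```bash
python3 - <<'E'
from h import *
o=shot('3',("scene",))
crop(o['scene'][0],90,80,290,280,3,"cs3.png")
plan(.575,-.358,.079,0)
E
```

```text
t 4.6 pos [ 0.5763 -0.3649  0.2416] yaw 0.2 w 0.5 F [ 0.6 -4.3 -2.3] q [-0.6   0.27  1.57 -0.    1.3  -0.6 ]
  shift [  7.3  -0.6 162.6] turn [-0.2  0.1  0.2] rows>= 4.0
```

View pics/cs3.png

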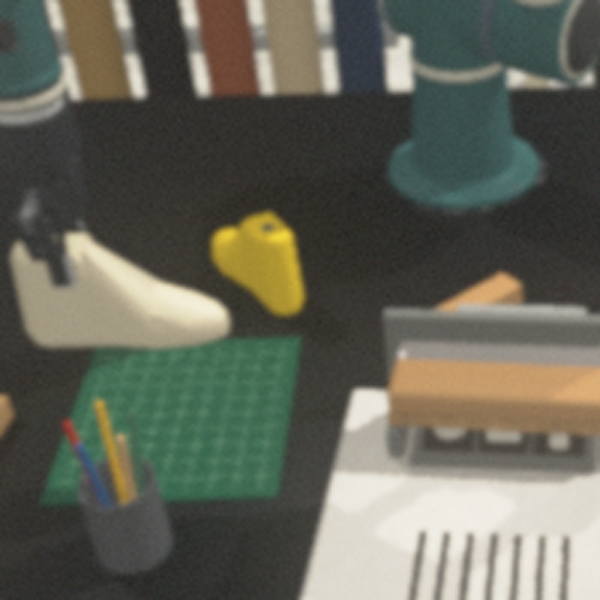

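The last hangs level over the mat. I lower it, slowly at the end.

Call:
arm_command --targets "7 0 25 0 0 0 0.3;7 0 60 0 0 0 0.3;7 0 95 0 0 0 0.3;7 0 125 0 0 0 0.3;7 0 145 0 0 0 0.3;7 0 155 0 0 0 0.3;7 0 158 0 0 0 0.3;7 0 161 0 0 0 0.3;7 0 161 0 0 0 0.3"

```text
time: 5.35
tool_pos: [0.579, -0.3513, 0.0848]
tcp_rot: [2.214, 2.228, 0.0]
wrist_force: [0.6, -0.9, -2.7]
width: 0.499
```

Call:
arm_command --targets "0 0 2 0 0 0 0.3;0 0 3 0 0 0 0.3;0 0 4 0 0 0 0.3;0 0 4 0 0 0 0.3"

```text
time: 5.68
tool_pos: [0.5789, -0.3513, 0.0812]
tcp_rot: [2.213, 2.227, 0.0]
wrist_force: [0.1, 0.7, -2.4]
width: 0.502
```

Call:
arm_command --targets "0 0 1 0 0 0 0.3;0 0 2 0 0 0 0.3;0 0 3 0 0 0 0.3;0 0 3 0 0 0 0.3"

```text
time: 6.02
tool_pos: [0.5783, -0.3509, 0.0769]
tcp_rot: [-2.214, -2.228, 0.0]
wrist_force: [1.0, -0.0, -3.8]
width: 0.496
```

Call:
arm_command --targets "0 0 1 0 0 0 0.3;0 0 2 0 0 0 0.3;0 0 2 0 0 0 0.3;0 0 2 0 0 0 0.3"

```text
time: 6.35
tool_pos: [0.5786, -0.3512, 0.0761]
tcp_rot: [2.214, 2.228, -0.0]
wrist_force: [-2.4, 1.0, 2.8]
width: 0.498
```

Contact: Fz flipped to +2.8 N. I release and rise.

Call:
arm_command --targets "0 0 0 0 0 0 0.75;0 0 0 0 0 0 0.75;0 0 0 0 0 0 0.75;0 0 0 0 0 0 0.75;0 0 -15 0 0 0 0.75;0 0 -50 0 0 0 0.75;0 0 -90 0 0 0 0.75;0 0 -130 0 0 0 0.75;0 0 -170 0 0 0 0.75;0 0 -190 0 0 0 0.75"

```text
time: 7.18
tool_pos: [0.5805, -0.3523, 0.2737]
tcp_rot: [2.208, 2.221, 0.003]
wrist_force: [1.0, -0.2, -0.0]
width: 0.747
```

```bash
python3 - <<'E'
from h import *
o=shot('4')
plan(.5733,.3694,.25,34)
p,d,P=o['top']; hsv=cv2.cvtColor(p,cv2.COLOR_BGR2HSV); H,S,V=cv2.split(hsv)
m0=(H>5)&(H<25)&(S>70)&(abs(P[...,2]-.060)<.010)&(P[...,1]>.2)
k,l,st,_=cv2.connectedComponentsWithStats(m0.astype(np.uint8))
for i in range(1,k):
    if st[i,4]>60: print(st[i],rect(onplane("top",l==i,.061)))
Z=P[...,2]
# pull / panel
for lo,hi in((.095,.12),(.06,.095)):
    b=P[(Z>lo)&(Z<hi)&(P[...,0]<.56)&(P[...,0]>.4)&(abs(P[...,1]-.05)<.18)]; print(lo,rect(b[:,:2]),len(b))
crop(p,190,40,400,240,3,"ct4.png")
E
```

```text
t 7.28 pos [ 0.5814 -0.3529  0.2742] yaw 0.4 w 0.751 F [ 0.6  0.6 -0.7] q [-0.58  0.24  1.55  0.    1.33 -0.59]
  shift [722.5  -3.8  18.9] turn [  0.5   0.6 -33.6] rows>= 18.0
[145 163  17  16 161] (array([573. , 369.2]), array([38.9, 44.3]), 36.9)
[149 202  14  16 166] (array([444.1, 360.8]), array([38.4, 45.9]), 78.5)
0.095 (array([476.2,  61.5]), array([291.4,  33. ]), 84.3) 675
0.06 (array([508.5,  57.4]), array([269.7, 101.5]), 89.8) 218
```

View pics/ct4.png

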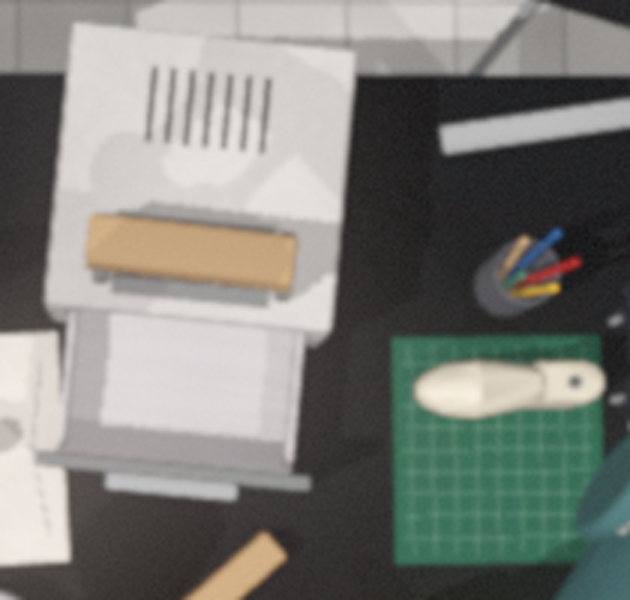

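View pics/scene4.png

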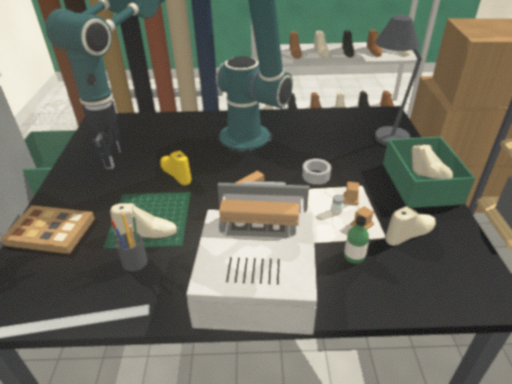

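Call:
arm_command --targets "360 0 15 0 0 -18 0.7;360 0 15 0 0 -18 0.7;360 0 15 0 0 -18 0.7;360 0 15 0 0 -18 0.7;360 0 15 0 0 -18 0.7;360 0 15 0 0 -18 0.7;360 0 15 0 0 -18 0.7;360 0 15 0 0 -18 0.7;360 0 15 0 0 -18 0.7;360 0 15 0 0 -18 0.7"

```text
time: 8.12
tool_pos: [0.5749, 0.0142, 0.2493]
tcp_rot: [-1.83, -2.549, -0.001]
wrist_force: [-0.5, -1.0, 0.1]
width: 0.699
```

```bash
python3 - <<'E'
from h import *
plan(.573,.369,.2,37)
p,d,P=load('4','top')
for u,v in((247,203),(240,202),(255,204),(250,198),(210,193),(285,199)): print(P[v,u].round(3))
E
```

```text
t 8.12 pos [0.5749 0.0142 0.2493] yaw 18.6 w 0.699 F [-0.5 -1.   0.1] q [-0.02  0.07  1.8   0.    1.28 -0.35]
  shift [336.7 111.6  50.2] turn [ -0.   -0.2 -18.4] rows>= 9.0
[0.464 0.062 0.099]
[0.467 0.084 0.104]
[0.461 0.037 0.104]
[0.48  0.053 0.106]
[0.496 0.179 0.107]
[ 0.476 -0.059  0.104]
```

Call:
arm_command --targets "337 110 20 0 0 -18 0.7;337 110 20 0 0 -18 0.7;337 110 20 0 0 -18 0.7;337 110 20 0 0 -18 0.7;337 110 20 0 0 -18 0.7;337 110 20 0 0 -18 0.7;337 110 20 0 0 -18 0.7;337 110 20 0 0 -18 0.7;337 110 20 0 0 -18 0.7;337 110 50 0 0 -18 0.7"

```text
time: 8.95
tool_pos: [0.5773, 0.3701, 0.2061]
tcp_rot: [1.409, 2.802, 0.018]
wrist_force: [1.6, 0.8, 0.9]
width: 0.696
```

```bash
python3 - <<'E'
from h import *
o=shot('5'); crop(o['scene'][0],280,100,440,260,4-1,"cs5.png")
plan(.573,.369,.032,37)
E
```

```text
t 9.05 pos [0.5714 0.3625 0.1945] yaw 36.5 w 0.703 F [-0.7 -0.4 -1.8] q [ 0.53  0.3   1.63 -0.    1.22 -0.11]
  shift [  4.1   6.8 162.5] turn [-0.6 -0.  -0.5] rows>= 4.0
```

View pics/cs5.png

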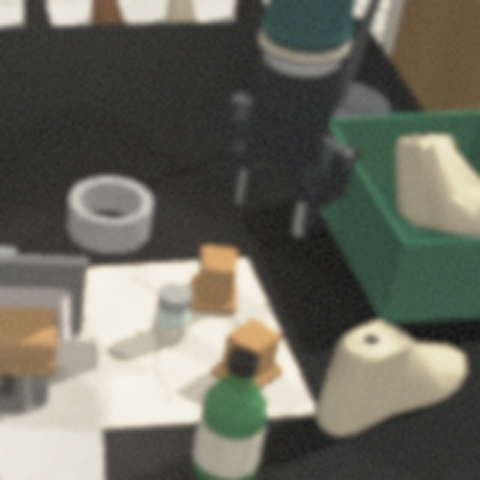

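Call:
arm_command --targets "4 5 40 0 0 0 0.7;4 5 80 0 0 0 0.7;4 5 100 0 0 0 0.7;4 5 100 0 0 0 0.7;4 5 100 0 0 0 0.7"

```text
time: 9.47
tool_pos: [0.5753, 0.3676, 0.0989]
tcp_rot: [-1.418, -2.801, 0.006]
wrist_force: [0.5, 0.3, -0.1]
width: 0.701
```

```bash
python3 - <<'E'
from h import *
plan(.573,.369,.032,37)
E
```

```text
t 9.47 pos [0.5753 0.3676 0.0989] yaw 36.3 w 0.701 F [ 0.5  0.3 -0.1] q [ 0.53  0.38  1.7  -0.    1.06 -0.1 ]
  shift [ 2.4 -0.7 66.9] turn [-0.3 -0.  -0.7] rows>= 2.0
```

Call:
arm_command --targets "2 0 30 0 0 -1 0.7;2 0 55 0 0 -1 0.7;2 0 66 0 0 -1 0.7;2 0 66 0 0 -1 0.7;2 0 66 0 0 -1 0.2;2 0 66 0 0 -1 0.2;2 0 66 0 0 -1 0.2;2 0 66 0 0 -1 0.2;2 0 66 0 0 -1 0.2;2 0 66 0 0 -1 0.2" --newtons 60

```text
time: 10.3
tool_pos: [0.5769, 0.3723, 0.0372]
tcp_rot: [1.392, 2.813, 0.006]
wrist_force: [0.7, -1.5, 7.3]
width: 0.455
```

```bash
python3 - <<'E'
from h import *
plan(.573,.369,.25,37)
E
```

```text
t 10.3 pos [0.5769 0.3723 0.0372] yaw 37.4 w 0.455 F [ 0.7 -1.5  7.3] q [ 0.54  0.45  1.74 -0.    0.95 -0.12]
  shift [  -0.4   -4.1 -212.8] turn [0.3 0.  0.4] rows>= 6.0
```

Call:
arm_command --targets "0 0 -15 0 0 0 0.2;0 0 -45 0 0 0 0.2;0 0 -80 0 0 0 0.2;0 0 -120 0 0 0 0.2;0 0 -155 0 0 0 0.2;0 0 -185 0 0 0 0.2;0 0 -205 0 0 0 0.2;0 0 -205 0 0 0 0.2"

```text
time: 10.97
tool_pos: [0.5775, 0.373, 0.2478]
tcp_rot: [1.39, 2.81, 0.015]
wrist_force: [0.8, -0.1, -0.6]
width: 0.455
```

```bash
python3 - <<'E'
from h import *
plan(.5727,.1072,.22,-5.7)
E
```

```text
t 10.97 pos [0.5775 0.373  0.2478] yaw 37.4 w 0.455 F [ 0.8 -0.1 -0.6] q [ 0.54  0.27  1.57  0.    1.29 -0.12]
  shift [-208.3 -165.5   26.1] turn [ 0.7 -0.2 43.1] rows>= 7.0
```

Call:
arm_command --targets "-35 -25 5 0 0 7 0.2;-65 -52 10 0 0 14 0.2;-95 -78 15 0 0 20 0.2;-125 -100 20 0 0 26 0.2;-155 -122 20 0 0 32 0.2;-180 -143 20 0 0 38 0.2;-200 -158 20 0 0 43 0.2;-208 -165 20 0 0 43 0.2;-208 -165 20 0 0 43 0.2;-208 -165 20 0 0 43 0.2"

```text
time: 11.8
tool_pos: [0.5695, 0.106, 0.2187]
tcp_rot: [-2.327, -2.109, 0.0]
wrist_force: [0.2, -0.8, -1.3]
width: 0.456
```

```bash
python3 - <<'E'
from h import *
o=shot('6'); crop(o['scene'][0],180,100,380,260,3,"cs6.png"); crop(o['top'][0],120,100,320,240,3,"ct6.png")
plan(.5727,.1072,.065,-5.7)
E
```

```text
t 11.9 pos [0.5699 0.1071 0.219 ] yaw -5.5 w 0.458 F [ 0.   0.3 -1.5] q [0.14 0.09 1.83 0.   1.22 0.24]
  shift [  0.3   2.9 154. ] turn [-0.  -0.   0.2] rows>= 4.0
```

View pics/cs6.png

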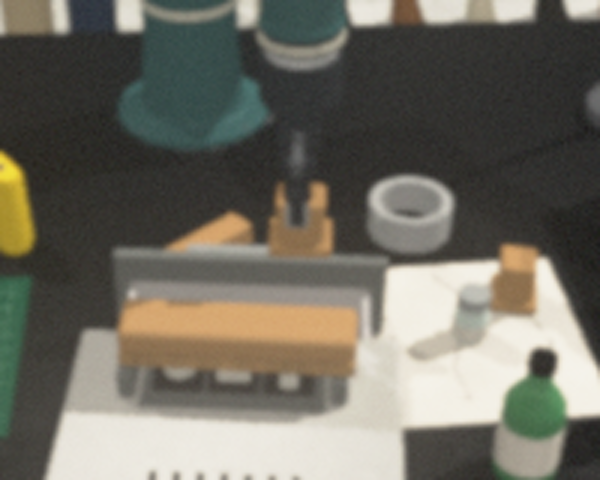

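View pics/ct6.png

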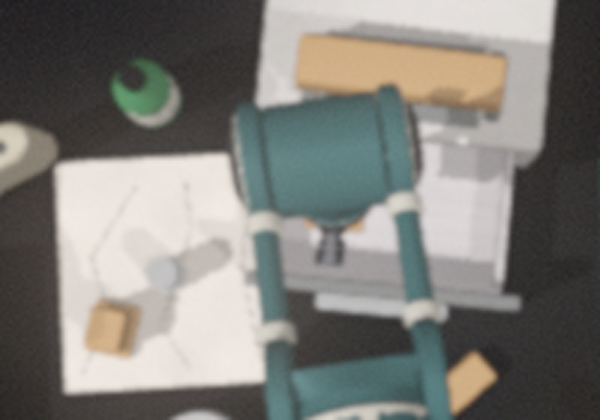

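Call:
arm_command --targets "0 2 35 0 0 0 0.2;0 2 70 0 0 0 0.2;0 2 105 0 0 0 0.2;0 2 130 0 0 0 0.2;0 2 145 0 0 0 0.2;0 2 150 0 0 0 0.2;0 2 153 0 0 0 0.2;0 2 153 0 0 0 0.2"

```text
time: 12.57
tool_pos: [0.5723, 0.1067, 0.0664]
tcp_rot: [-2.326, -2.111, -0.0]
wrist_force: [0.0, 0.7, -0.3]
width: 0.455
```

Call:
arm_command --targets "0 0 1 0 0 0 0.2;0 0 2 0 0 0 0.2;0 0 3 0 0 0 0.2;0 0 3 0 0 0 0.2"

```text
time: 12.9
tool_pos: [0.5726, 0.1057, 0.0642]
tcp_rot: [2.327, 2.109, 0.002]
wrist_force: [-0.3, 0.5, -1.5]
width: 0.454
```

Call:
arm_command --targets "0 0 1 0 0 0 0.2;0 0 2 0 0 0 0.2;0 0 3 0 0 0 0.2;0 0 3 0 0 0 0.2"

```text
time: 13.23
tool_pos: [0.5732, 0.1055, 0.0621]
tcp_rot: [2.327, 2.108, 0.003]
wrist_force: [-0.9, -0.9, 7.2]
width: 0.456
```

Contact on the drawer floor. I release and rise.

Call:
arm_command --targets "0 0 0 0 0 0 0.7;0 0 0 0 0 0 0.7;0 0 0 0 0 0 0.7;0 0 0 0 0 0 0.7;0 0 -20 0 0 0 0.7;0 0 -60 0 0 0 0.7;0 0 -100 0 0 0 0.7;0 0 -140 0 0 0 0.7;0 0 -170 0 0 0 0.7;0 0 -170 0 0 0 0.7"

```text
time: 14.07
tool_pos: [0.5766, 0.1063, 0.2391]
tcp_rot: [2.322, 2.104, 0.018]
wrist_force: [-0.0, 0.7, 1.1]
width: 0.698
```

```bash
cat > heels.py <<'E'
from h import *
import sys
def heels(o):
    p,d,P=o['top']; hsv=cv2.cvtColor(p,cv2.COLOR_BGR2HSV); H,S,V=cv2.split(hsv)
    for z,c in((.061,P[...,1]>.2),(.086,(abs(P[...,1]-.05)<.14)&(P[...,0]>.45))):
        m0=(H>5)&(H<25)&(S>60)&(abs(P[...,2]-z)<.012)&c
        k,l,st,_=cv2.connectedComponentsWithStats(m0.astype(np.uint8))
        for i in range(1,k):
            if st[i,4]>40: print(z,st[i],rect(onplane("top",l==i,z)))
E
python3 - <<'E'
from heels import *
o=shot('7'); heels(o)
plan(.4441,.3608,.22,78.5)
E
```

```text
0.061 [149 202  14  16 173] (array([444.2, 361.2]), array([40.2, 45.9]), 78.5)
t 14.17 pos [0.5733 0.1058 0.2325] yaw -5.6 w 0.701 F [-0.1 -0.3 -0.2] q [0.14 0.09 1.81 0.   1.24 0.24]
  shift [ 241.1 -153.6   12.1] turn [  0.2   0.1 -84.1] rows>= 12.0
```

```bash
python3 - <<'E'
from heels import *
plan(.4442,.361,.16,-11.5)
E
```

```text
t 14.17 pos [0.5733 0.1058 0.2325] yaw -5.6 w 0.701 F [-0.1 -0.3 -0.2] q [0.14 0.09 1.81 0.   1.24 0.24]
  shift [ 241.2 -153.8   72.1] turn [ 0.2 -0.1  5.9] rows>= 8.0
```

Call:
arm_command --targets "35 -22 0 0 0 2 0.75;70 -45 0 0 0 3 0.75;105 -67 5 0 0 4 0.75;140 -89 10 0 0 5 0.75;175 -111 20 0 0 6 0.75;205 -132 35 0 0 6 0.75;230 -147 55 0 0 6 0.75;241 -154 70 0 0 6 0.75;241 -154 70 0 0 6 0.75;241 -154 70 0 0 6 0.75"

```text
time: 15.0
tool_pos: [0.4401, 0.3596, 0.1569]
tcp_rot: [2.433, 1.987, -0.01]
wrist_force: [-1.1, 0.0, 0.0]
width: 0.754
```

```bash
python3 - <<'E'
from heels import *
o=shot('8'); heels(o); crop(o['top'][0],120,100,320,240,3,"ct8.png"); crop(o['scene'][0],250,120,410,260,4,"cs8.png")
plan(.4442,.361,.034,-11.5)
E
```

```text
0.061 [152 202  11  16 128] (array([443.5, 358. ]), array([34. , 45.2]), 76.4)
0.086 [226 163  15  14 174] (array([572.1, 106.4]), array([45.6, 39.7]), 83.6)
t 15.1 pos [0.4426 0.3597 0.1597] yaw -11.7 w 0.748 F [-0.7 -0.1 -0.5] q [ 0.64  0.12  1.91 -0.    1.11  0.84]
  shift [  1.7   1.4 125.7] turn [-0.   0.1 -0.2] rows>= 4.0
```

View pics/ct8.png

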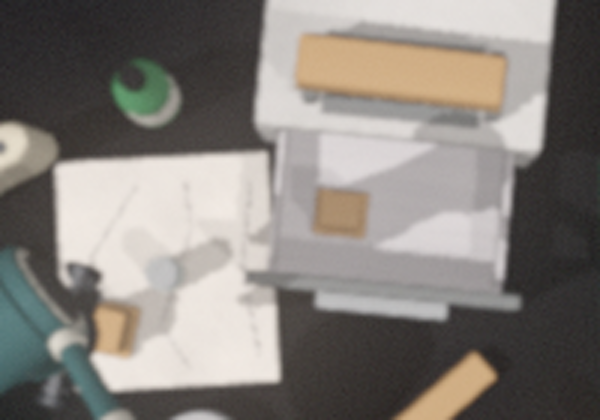

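View pics/cs8.png

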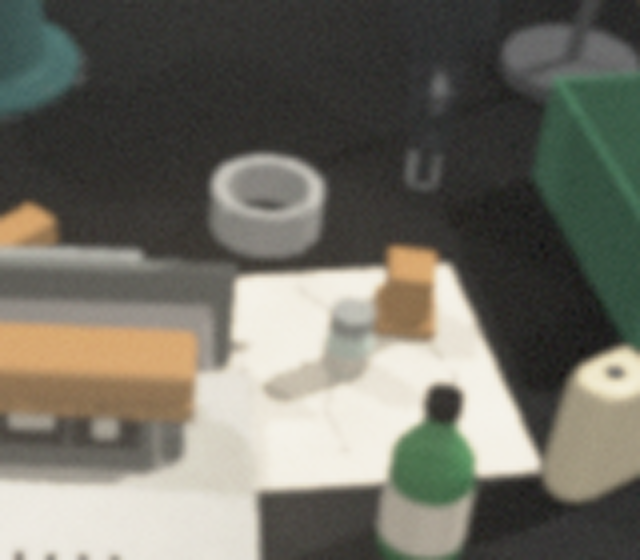

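Heel 1 stands in the drawer exactly where intended, at (572,106) mm. Heel 2 has not moved, so I grasp it.

Call:
arm_command --targets "2 1 35 0 0 0 0.75;2 1 70 0 0 0 0.75;2 1 100 0 0 0 0.75;2 1 118 0 0 0 0.75;2 1 125 0 0 0 0.75;2 1 125 0 0 0 0.75;2 1 125 0 0 0 0.75"

```text
time: 15.68
tool_pos: [0.4452, 0.3623, 0.0365]
tcp_rot: [2.436, 1.983, 0.003]
wrist_force: [0.8, -0.5, -0.1]
width: 0.749
```

Call:
arm_command --targets "0 0 0 0 0 0 0.3;0 0 0 0 0 0 0.3;0 0 0 0 0 0 0.3;0 0 0 0 0 0 0.3;0 0 0 0 0 0 0.3;0 0 0 0 0 0 0.3" --newtons 60

```text
time: 16.18
tool_pos: [0.4459, 0.3637, 0.038]
tcp_rot: [2.435, 1.984, 0.008]
wrist_force: [1.8, -0.8, 6.2]
width: 0.526
```

Call:
arm_command --targets "0 0 -15 0 0 0 0.3;0 0 -45 0 0 0 0.3;0 0 -80 0 0 0 0.3;0 0 -120 0 0 0 0.3;0 0 -155 0 0 0 0.3;0 0 -180 0 0 0 0.3;0 0 -190 0 0 0 0.3;0 0 -190 0 0 0 0.3"

```text
time: 16.85
tool_pos: [0.4454, 0.3636, 0.2292]
tcp_rot: [2.435, 1.985, 0.011]
wrist_force: [-0.1, -0.0, -1.0]
width: 0.525
```

```bash
python3 - <<'E'
from heels import *
plan(.5617,-.002,.22,-5.7)
E
```

```text
t 16.85 pos [0.4454 0.3636 0.2292] yaw -11.6 w 0.525 F [-0.1 -0.  -1. ] q [ 0.64  0.07  1.83 -0.    1.23  0.84]
  shift [-334.8  187.5    8.3] turn [ 0.3 -0.3 -5.9] rows>= 10.0
```

Call:
arm_command --targets "-30 17 0 0 0 0 0.3;-65 36 0 0 0 -1 0.3;-100 56 0 0 0 -2 0.3;-135 76 0 0 0 -3 0.3;-170 95 0 0 0 -4 0.3;-205 115 0 0 0 -5 0.3;-240 134 0 0 0 -6 0.3;-275 154 0 0 0 -6 0.3;-305 171 0 0 0 -6 0.3;-325 182 0 0 0 -6 0.3"

```text
time: 17.68
tool_pos: [0.5554, 0.004, 0.222]
tcp_rot: [-2.328, -2.106, 0.006]
wrist_force: [0.6, 1.4, -1.9]
width: 0.525
```

Call:
arm_command --targets "-8 4 10 0 0 0 0.3;-8 4 10 0 0 0 0.3;-8 4 10 0 0 0 0.3"

```text
time: 17.93
tool_pos: [0.5576, -0.0006, 0.212]
tcp_rot: [-2.326, -2.105, 0.006]
wrist_force: [0.3, 0.4, -1.5]
width: 0.517
```

```bash
python3 - <<'E'
from heels import *
o=shot('9'); heels(o); crop(o['scene'][0],180,100,380,260,3,"cs9.png")
plan(.5617,-.002,.065,-5.7)
E
```

```text
0.086 [226 163  15  14 175] (array([572.1, 106.4]), array([45.6, 39.7]), 83.6)
t 18.03 pos [5.586e-01 3.000e-04 2.138e-01] yaw -5.6 w 0.528 F [-0.2  0.6 -1.3] q [-0.04  0.06  1.87  0.    1.21  0.05]
  shift [ -2.1   3.7 148.8] turn [-0.2 -0.   0.1] rows>= 4.0
```

View pics/cs9.png

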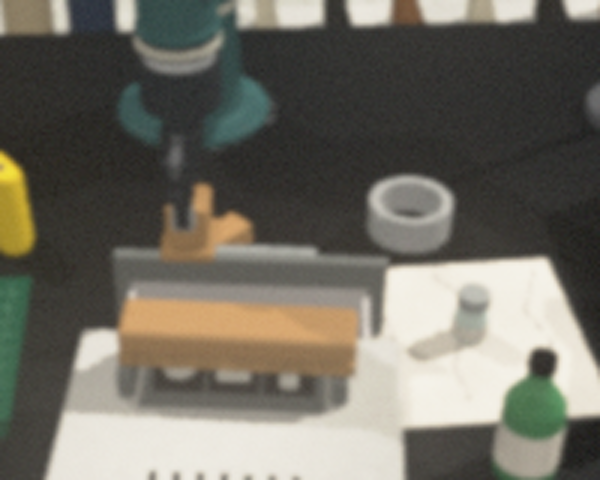

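Call:
arm_command --targets "-2 3 35 0 0 0 0.3;-2 3 70 0 0 0 0.3;-2 3 105 0 0 0 0.3;-2 3 130 0 0 0 0.3;-2 3 142 0 0 0 0.3;-2 3 146 0 0 0 0.3;-2 3 148 0 0 0 0.3;-2 3 150 0 0 0 0.3;-2 3 150 0 0 0 0.3"

```text
time: 18.78
tool_pos: [0.5642, -0.0031, 0.0671]
tcp_rot: [2.326, 2.108, 0.004]
wrist_force: [-0.3, 0.1, -1.6]
width: 0.526
```

Call:
arm_command --targets "0 0 1 0 0 0 0.3;0 0 2 0 0 0 0.3;0 0 2 0 0 0 0.3"

```text
time: 19.03
tool_pos: [0.5631, -0.0034, 0.0641]
tcp_rot: [2.327, 2.109, 0.002]
wrist_force: [-0.3, -0.0, -0.9]
width: 0.528
```

Call:
arm_command --targets "0 0 1 0 0 0 0.3;0 0 2 0 0 0 0.3;0 0 3 0 0 0 0.3;0 0 3 0 0 0 0.3"

```text
time: 19.37
tool_pos: [0.5646, -0.0037, 0.063]
tcp_rot: [2.326, 2.107, 0.004]
wrist_force: [-1.2, -0.6, 9.8]
width: 0.523
```

Call:
arm_command --targets "0 0 0 0 0 0 0.75;0 0 0 0 0 0 0.75;0 0 0 0 0 0 0.75;0 0 0 0 0 0 0.75;0 0 -20 0 0 0 0.75;0 0 -60 0 0 0 0.75;0 0 -100 0 0 0 0.75;0 0 -140 0 0 0 0.75;0 0 -150 0 0 0 0.75;0 0 -150 0 0 0 0.75"

```text
time: 20.2
tool_pos: [0.5657, -0.0035, 0.2154]
tcp_rot: [2.323, 2.105, 0.01]
wrist_force: [-0.2, -0.4, -0.0]
width: 0.749
```

```bash
python3 - <<'E'
from heels import *
plan(.41,.068,.22,-5.7)
plan(.41,.068,.22,84.3)
plan(.425,.068,.22,84.3)
E
```

```text
t 20.2 pos [ 0.5657 -0.0035  0.2154] yaw -5.6 w 0.749 F [-0.2 -0.4 -0. ] q [-0.05  0.06  1.87 -0.    1.2   0.05]
  shift [  55.8 -161.9   -6.1] turn [ 0.5 -0.   0.1] rows>= 5.0
t 20.2 pos [ 0.5657 -0.0035  0.2154] yaw -5.6 w 0.749 F [-0.2 -0.4 -0. ] q [-0.05  0.06  1.87 -0.    1.2   0.05]
  shift [  55.8 -161.9   -6.1] turn [  0.4   0.4 -89.9] rows>= 13.0
t 20.2 pos [ 0.5657 -0.0035  0.2154] yaw -5.6 w 0.749 F [-0.2 -0.4 -0. ] q [-0.05  0.06  1.87 -0.    1.2   0.05]
  shift [  57.3 -147.    -5.9] turn [  0.4   0.4 -89.9] rows>= 13.0
```

Call:
arm_command --targets "19 -50 0 0 0 0 0;38 -100 0 0 0 0 0;57 -148 0 0 0 0 0;57 -148 0 0 0 0 0;57 -148 0 0 0 0 0;57 -148 0 0 0 0 0"

```text
time: 20.7
tool_pos: [0.4185, 0.0683, 0.2081]
tcp_rot: [-2.325, -2.111, 0.004]
wrist_force: [1.2, 0.7, 0.0]
width: 0.0
```

```bash
python3 - <<'E'
from heels import *
o=shot('10'); heels(o); crop(o['top'][0],120,100,320,240,3,"ct10.png")
p,d,P=o['top'];Z=P[...,2]
for lo,hi in((.09,.12),):
    b=P[(Z>lo)&(Z<hi)&(P[...,0]<.53)&(P[...,0]>.44)&(abs(P[...,1]-.05)<.18)]; print(lo,rect(b[:,:2]),len(b))
plan(.425,.068,.078,-5.7)
E
```

```text
0.086 [226 163  15  13 176] (array([574.2, 106.9]), array([45.2, 38.9]), 89.9)
0.086 [261 165  13  15 175] (array([564.3,  -3. ]), array([38.9, 45.4]), 89.7)
0.09 (array([478.7,  61.2]), array([291.5,  33. ]), 84.3) 544
t 20.8 pos [0.4209 0.0677 0.2093] yaw -5.6 w -0.003 F [-0.1 -0.8 -0.6] q [ 0.1  -0.21  2.13 -0.    1.22  0.2 ]
  shift [  0.7   4.1 131.3] turn [-0.   0.   0.1] rows>= 4.0
```

View pics/ct10.png

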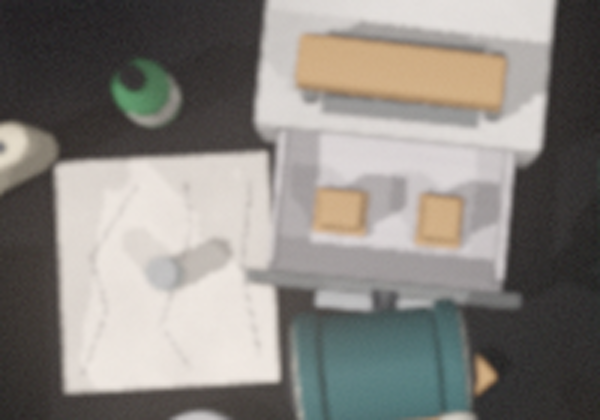

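Both heels are in the drawer at (342,210) and (440,218), and the board is clear except for the jar. I lower behind the pull and push.

Call:
arm_command --targets "0 -3 40 0 0 0 0;0 -3 80 0 0 0 0;0 -3 115 0 0 0 0;0 -3 131 0 0 0 0;0 -3 131 0 0 0 0;0 -3 131 0 0 0 0"

```text
time: 21.3
tool_pos: [0.4177, 0.0676, 0.0781]
tcp_rot: [-2.328, -2.107, 0.004]
wrist_force: [0.7, 0.1, 0.8]
width: -0.0
```

Call:
arm_command --targets "0 5 0 0 0 0 0;0 10 0 0 0 0 0;0 15 0 0 0 0 0;0 20 0 0 0 0 0;0 25 0 0 0 0 0;0 30 0 0 0 0 0;0 35 0 0 0 0 0;0 40 0 0 0 0 0;0 45 0 0 0 0 0;0 50 0 0 0 0 0"

```text
time: 22.13
tool_pos: [0.4678, 0.0633, 0.0792]
tcp_rot: [-2.328, -2.109, 0.001]
wrist_force: [-2.9, 1.6, 2.8]
width: 0.002
```

```bash
python3 - <<'E'
from heels import *
o=shot('11'); heels(o); crop(o['scene'][0],180,100,380,260,3,"cs11.png"); crop(o['top'][0],120,100,320,240,3,"ct11.png")
p,d,P=o['top'];Z=P[...,2]
plan(.425,.068,.078,-5.7)
E
```

```text
0.086 [227 157  15  13 174] (array([593.6, 103.6]), array([45.3, 38.9]), 89.9)
0.086 [261 159  14  15 178] (array([583.3,  -5. ]), array([40. , 46.6]), 84.1)
t 22.23 pos [0.4689 0.0632 0.0794] yaw -5.6 w 0.003 F [-0.4  0.1  0.1] q [ 0.08  0.03  2.17 -0.    0.94  0.18]
  shift [  0.4 -44.2   1.4] turn [ 0.1 -0.   0.1] rows>= 2.0
```

View pics/ct11.png

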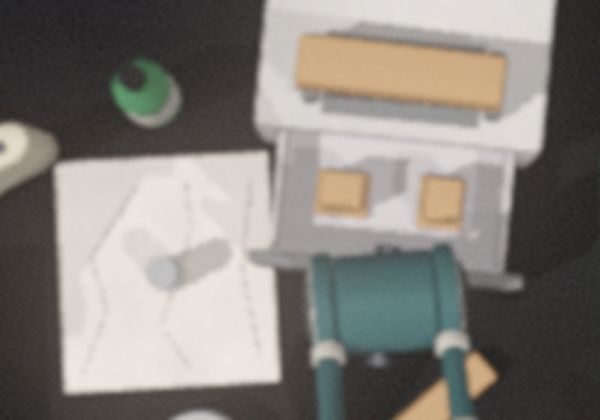

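The drawer moved about 20 mm with the heels riding along. I keep pushing.

Call:
arm_command --targets "0 6 0 0 0 0 0;0 12 0 0 0 0 0;0 18 0 0 0 0 0;0 24 0 0 0 0 0;0 30 0 0 0 0 0;0 36 0 0 0 0 0;0 42 0 0 0 0 0;0 48 0 0 0 0 0;0 54 0 0 0 0 0;0 60 0 0 0 0 0"

```text
time: 23.07
tool_pos: [0.5276, 0.0573, 0.079]
tcp_rot: [-2.328, -2.109, 0.001]
wrist_force: [-2.2, -0.7, -2.2]
width: -0.003
```

Call:
arm_command --targets "0 5 0 0 0 0 0;0 10 0 0 0 0 0;0 15 0 0 0 0 0;0 20 0 0 0 0 0;0 25 0 0 0 0 0;0 30 0 0 0 0 0;0 35 0 0 0 0 0;0 40 0 0 0 0 0;0 45 0 0 0 0 0;0 50 0 0 0 0 0"

```text
time: 23.9
tool_pos: [0.5775, 0.0524, 0.0793]
tcp_rot: [2.328, 2.109, -0.0]
wrist_force: [-3.4, -0.5, -2.0]
width: -0.003
```

```bash
python3 - <<'E'
from heels import *
o=shot('12'); crop(o['scene'][0],180,100,380,260,3,"cs12.png"); crop(o['top'][0],120,100,320,240,3,"ct12.png")
plan(.425,.068,.078,-5.7)
E
```

```text
t 24.0 pos [0.5792 0.0525 0.08  ] yaw -5.6 w -0.001 F [ 0.4 -0.2  0.1] q [ 0.05  0.23  1.95 -0.    0.96  0.15]
  shift [   0.3 -155.     1.5] turn [ 0.2 -0.   0.1] rows>= 4.0
```

View pics/ct12.png

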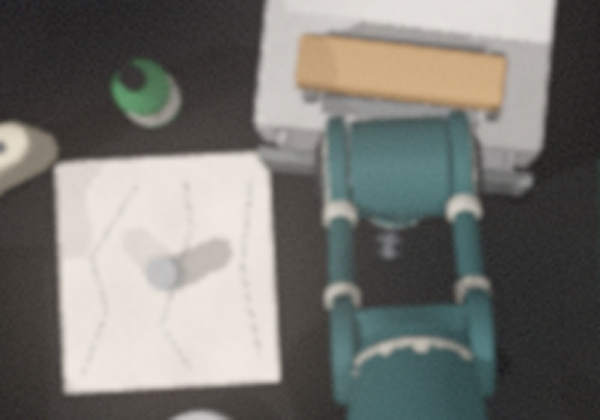

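Call:
arm_command --targets "0 3 0 0 0 0 0;0 6 0 0 0 0 0;0 9 0 0 0 0 0;0 12 0 0 0 0 0;0 14 0 0 0 0 0;0 16 0 0 0 0 0;0 16 0 0 0 0 0"

```text
time: 24.58
tool_pos: [0.5937, 0.0509, 0.0794]
tcp_rot: [2.328, 2.109, 0.001]
wrist_force: [0.4, 1.2, 0.5]
width: 0.003
```

Call:
arm_command --targets "0 2 0 0 0 0 0;0 3 0 0 0 0 0;0 4 0 0 0 0 0;0 4 0 0 0 0 0"

```text
time: 24.92
tool_pos: [0.5971, 0.0505, 0.0792]
tcp_rot: [2.328, 2.109, -0.0]
wrist_force: [-1.3, -0.3, 0.9]
width: -0.0
```

Call:
arm_command --targets "0 2 0 0 0 0 0;0 3 0 0 0 0 0;0 4 0 0 0 0 0;0 4 0 0 0 0 0"

```text
time: 25.25
tool_pos: [0.5983, 0.0503, 0.0791]
tcp_rot: [-2.325, -2.106, 0.007]
wrist_force: [-9.4, 1.0, 6.6]
width: -0.004
```

Call:
arm_command --targets "0 1 0 0 0 0 0;0 2 0 0 0 0 0;0 2 0 0 0 0 0;0 2 0 0 0 0 0"

```text
time: 25.58
tool_pos: [0.5983, 0.0503, 0.0791]
tcp_rot: [-2.323, -2.105, 0.011]
wrist_force: [-15.0, 0.8, 11.9]
width: -0.002
```

Call:
arm_command --targets "0 1 0 0 0 0 0;0 2 0 0 0 0 0;0 2 0 0 0 0 0;0 2 0 0 0 0 0"

```text
time: 25.92
tool_pos: [0.5984, 0.0503, 0.0791]
tcp_rot: [-2.321, -2.103, 0.016]
wrist_force: [-20.9, 2.0, 16.6]
width: -0.003
```

Hard stop, with force rising and no further travel. I back off and look.

Call:
arm_command --targets "0 -10 0 0 0 0 0;0 -40 0 0 0 0 0;0 -50 -30 0 0 0 0.75;0 -50 -70 0 0 0 0.75;0 -50 -110 0 0 0 0.75;0 -50 -150 0 0 0 0.75;0 -50 -190 0 0 0 0.75;0 -50 -215 0 0 0 0.75;0 -50 -215 0 0 0 0.75"

```text
time: 26.67
tool_pos: [0.5596, 0.0548, 0.303]
tcp_rot: [2.321, 2.103, 0.018]
wrist_force: [1.0, 0.0, 0.9]
width: 0.752
```

```bash
python3 - <<'E'
from heels import *
o=shot('13'); crop(o['scene'][0],180,100,380,260,3,"cs13.png"); crop(o['top'][0],190,40,400,240,3,"ct13.png")
p,d,P=o['top'];Z=P[...,2]; hsv=cv2.cvtColor(p,cv2.COLOR_BGR2HSV); H,S,V=cv2.split(hsv)
b=P[(Z>.085)&(Z<.118)&(P[...,0]<.68)&(P[...,0]>.56)&(abs(P[...,1]-.05)<.18)]; print(rect(b[:,:2]),len(b))
m=comp((H>5)&(H<25)&(S>70)&(abs(Z-.203)<.01),253,124); print(rect(onplane("top",m,.203)))
plan(.7008,.0436,.30,-6.2)
E
```

```text
(array([633.1,  45.4]), array([298.1,  23.1]), 84.3) 127
(array([701. ,  43.6]), array([203.9,  52.6]), 83.3)
t 26.77 pos [0.5565 0.0546 0.2962] yaw -5.6 w 0.753 F [-0.1  0.7 -0.7] q [ 0.05  0.01  1.77 -0.    1.36  0.15]
  shift [  3.3 144.7  -3.1] turn [ 0.3 -0.   0.6] rows>= 4.0
```

View pics/ct13.png

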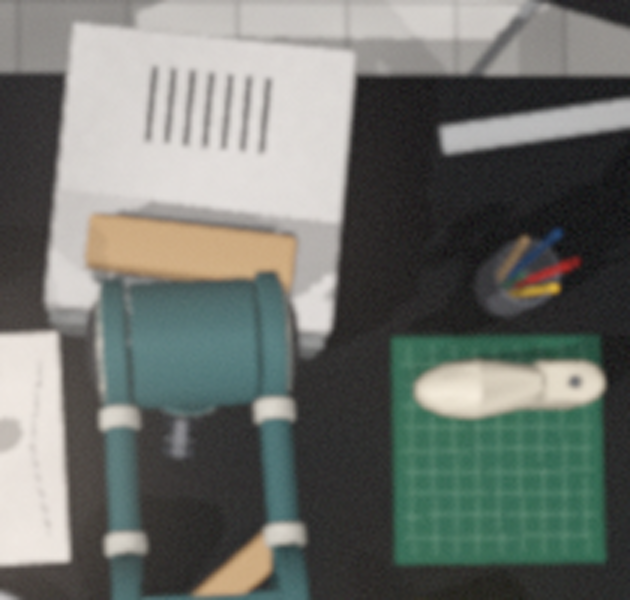

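View pics/cs13.png

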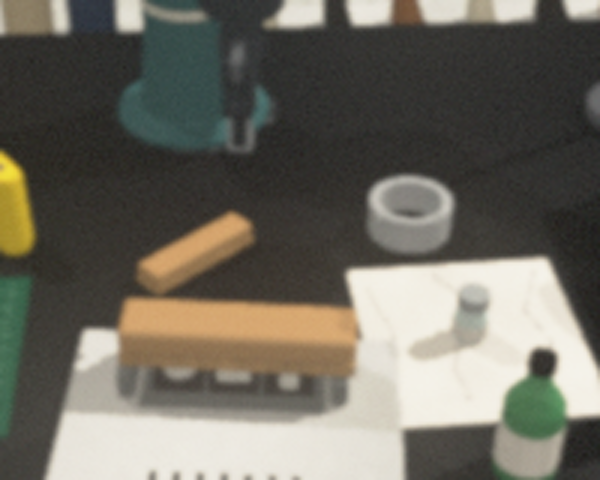

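Call:
arm_command --targets "1 36 0 0 0 0.5 0.8;2 75 0 0 0 0.5 0.8;3 110 0 0 0 0.5 0.8;3 144 0 0 0 1 0.8;3 144 20 0 0 1 0.8;3 144 50 0 0 1 0.8;3 144 50 0 0 1 0.8;3 144 50 0 0 1 0.8"

```text
time: 27.43
tool_pos: [0.696, 0.0433, 0.2387]
tcp_rot: [-2.342, -2.085, 0.012]
wrist_force: [1.0, -0.9, -0.5]
width: 0.796
```

```bash
python3 - <<'E'
from heels import *
plan(.701,.0436,.169,-6.5)
E
```

```text
t 27.43 pos [0.696  0.0433 0.2387] yaw -6.6 w 0.796 F [ 1.  -0.9 -0.5] q [ 0.03  0.31  1.53 -0.    1.31  0.14]
  shift [ 1.   5.6 69.7] turn [-0.5  0.1 -0.1] rows>= 2.0
```

Call:
arm_command --targets "1 4 20 0 0 0 0.8;1 4 40 0 0 0 0.8;1 4 55 0 0 0 0.8;1 4 65 0 0 0 0.8;1 4 68 0 0 0 0.8;1 4 68 0 0 0 0.8;1 4 68 0 0 0 0.8"

```text
time: 28.02
tool_pos: [0.7033, 0.0441, 0.1773]
tcp_rot: [2.346, 2.089, 0.002]
wrist_force: [0.1, -0.6, 0.3]
width: 0.801
```

```bash
python3 - <<'E'
from heels import *
plan(.701,.0436,.168,-6.5)
E
```

```text
t 28.02 pos [0.7033 0.0441 0.1773] yaw -6.6 w 0.801 F [ 0.1 -0.6  0.3] q [ 0.03  0.35  1.59 -0.    1.2   0.14]
  shift [-0.7 -2.2  9.3] turn [ 0.1 -0.  -0.1] rows>= 1.0
```

Call:
arm_command --targets "0 -2 4 0 0 0 0.8;0 -2 7 0 0 0 0.8;0 -2 7 0 0 0 0.8;0 -2 7 0 0 0 0.4;0 -2 7 0 0 0 0.4;0 -2 7 0 0 0 0.4;0 -2 7 0 0 0 0.4;0 -2 7 0 0 0 0.4;0 -2 7 0 0 0 0.4;0 -2 7 0 0 0 0.4" --newtons 70

```text
time: 28.85
tool_pos: [0.7015, 0.0443, 0.1702]
tcp_rot: [2.346, 2.088, 0.002]
wrist_force: [1.2, -0.2, 5.4]
width: 0.595
```

Call:
arm_command --targets "0 0 -8 0 0 0 0.4;0 0 -20 0 0 0 0.4;0 0 -40 0 0 0 0.4;0 0 -70 0 0 0 0.4;0 0 -100 0 0 0 0.4;0 0 -115 0 0 0 0.4;0 0 -115 0 0 0 0.4;0 0 -115 0 0 0 0.4"

```text
time: 29.52
tool_pos: [0.7011, 0.0443, 0.2854]
tcp_rot: [2.346, 2.088, 0.002]
wrist_force: [-0.3, -0.3, -3.8]
width: 0.594
```

```bash
python3 - <<'E'
from heels import *
o=shot('14'); crop(o['scene'][0],150,60,350,260,3,"cs14.png")
plan(.455,-.313,.29,0)
plan(.56,-.15,.29,0)
E
```

```text
t 29.62 pos [0.6996 0.0442 0.2818] yaw -6.6 w 0.602 F [-0.3  0.7 -2.5] q [ 0.03  0.29  1.48 -0.    1.38  0.14]
  shift [-383.1 -201.6   -7.1] turn [-0.2  0.  -6.6] rows>= 11.0
t 29.62 pos [0.6996 0.0442 0.2818] yaw -6.6 w 0.602 F [-0.3  0.7 -2.5] q [ 0.03  0.29  1.48 -0.    1.38  0.14]
  shift [-209.1 -116.2   -7.6] turn [-0.2  0.  -6.6] rows>= 6.0
```

View pics/cs14.png

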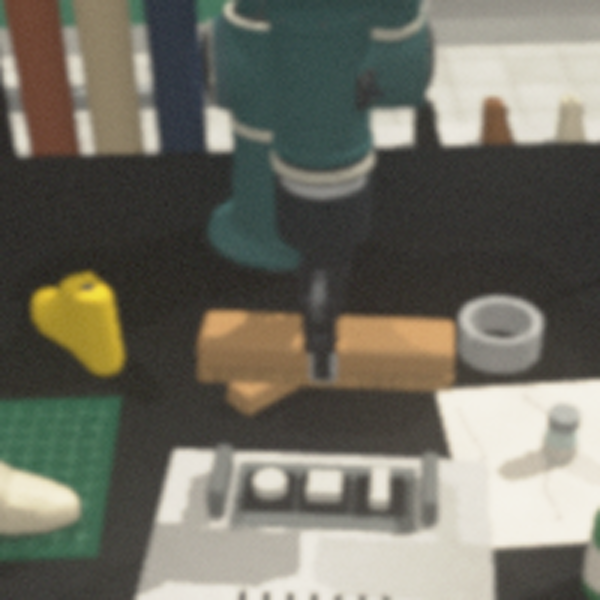

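The block is held level, and the keys show from left to right as round, square, bar. I carry the block to the mat.

Call:
arm_command --targets "-30 -16 0 0 0 0 0.4;-65 -34 0 0 0 -1 0.4;-100 -53 0 0 0 -2 0.4;-135 -71 0 0 0 -2 0.4;-170 -90 0 0 0 -3 0.4;-205 -108 0 0 0 -4 0.4;-240 -126 0 0 0 -5 0.4;-275 -145 0 0 0 -6 0.4;-310 -163 0 0 0 -7 0.4;-340 -179 0 0 0 -7 0.4"

```text
time: 30.45
tool_pos: [0.4807, -0.2737, 0.2814]
tcp_rot: [-2.211, -2.225, 0.003]
wrist_force: [0.2, 0.4, -2.8]
width: 0.603
```

```bash
python3 - <<'E'
from heels import *
plan(.455,-.313,.2,0)
E
```

```text
t 30.45 pos [ 0.4807 -0.2737  0.2814] yaw 0.4 w 0.603 F [ 0.2  0.4 -2.8] q [-0.56  0.01  1.8  -0.    1.34 -0.57]
  shift [-39.3 -25.6  81.5] turn [-0.3 -0.1  0.4] rows>= 3.0
```

Call:
arm_command --targets "-20 -13 20 0 0 0 0.4;-37 -25 45 0 0 0 0.4;-37 -25 80 0 0 0 0.4;-37 -25 115 0 0 0 0.4;-37 -25 150 0 0 0 0.4;-37 -25 180 0 0 0 0.4;-37 -25 200 0 0 0 0.4;-37 -25 200 0 0 0 0.4;-37 -25 200 0 0 0 0.4"

```text
time: 31.2
tool_pos: [0.4564, -0.308, 0.0811]
tcp_rot: [-2.209, -2.223, 0.002]
wrist_force: [0.7, 0.1, -1.8]
width: 0.6
```

```bash
python3 - <<'E'
from heels import *
o=shot('15'); crop(o['scene'][0],90,80,290,280,3,"cs15.png"); crop(o['top'][0],250,100,450,300,3,"ct15.png")
plan(.455,-.313,.01,0)
E
```

```text
t 31.3 pos [ 0.4594 -0.3102  0.085 ] yaw 0.4 w 0.6 F [ 0.7  0.4 -2. ] q [-0.64  0.17  2.    0.    0.96 -0.65]
  shift [-2.7 -4.5 75. ] turn [0.  0.  0.4] rows>= 2.0
```

View pics/cs15.png

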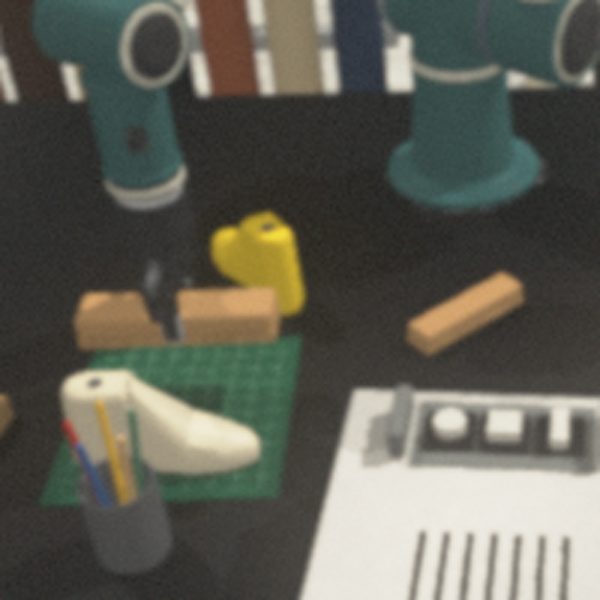

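Call:
arm_command --targets "-3 -3 20 0 0 0 0.4;-3 -3 45 0 0 0 0.4;-3 -3 60 0 0 0 0.4;-3 -3 66 0 0 0 0.4;-3 -3 69 0 0 0 0.4;-3 -3 71 0 0 0 0.4;-3 -3 71 0 0 0 0.4"

```text
time: 31.88
tool_pos: [0.4572, -0.3137, 0.0147]
tcp_rot: [2.213, 2.227, 0.001]
wrist_force: [0.2, 0.3, -2.3]
width: 0.597
```

Call:
arm_command --targets "0 0 1 0 0 0 0.4;0 0 2 0 0 0 0.4;0 0 3 0 0 0 0.4;0 0 3 0 0 0 0.4"

```text
time: 32.22
tool_pos: [0.4562, -0.313, 0.0105]
tcp_rot: [2.214, 2.228, 0.0]
wrist_force: [0.2, 0.6, -3.0]
width: 0.599
```

Call:
arm_command --targets "0 0 1 0 0 0 0.4;0 0 2 0 0 0 0.4;0 0 3 0 0 0 0.4;0 0 3 0 0 0 0.4"

```text
time: 32.55
tool_pos: [0.4561, -0.313, 0.0082]
tcp_rot: [-2.214, -2.228, -0.0]
wrist_force: [-3.0, 1.3, 5.0]
width: 0.599
```

Call:
arm_command --targets "0 0 0 0 0 0 0.8;0 0 0 0 0 0 0.8;0 0 0 0 0 0 0.8;0 0 0 0 0 0 0.8;0 0 -20 0 0 0 0.8;0 0 -60 0 0 0 0.8;0 0 -100 0 0 0 0.8;0 0 -140 0 0 0 0.8;0 0 -180 0 0 0 0.4;0 0 -220 0 0 0 0"

```text
time: 33.38
tool_pos: [0.4557, -0.3127, 0.2292]
tcp_rot: [2.214, 2.228, 0.0]
wrist_force: [0.6, -0.0, -0.0]
width: 0.532
```

Call:
arm_command --targets "0 0 -30 0 0 0 0;0 0 -30 0 0 0 0;0 0 -30 0 0 0 0"

```text
time: 33.63
tool_pos: [0.4574, -0.314, 0.2604]
tcp_rot: [2.21, 2.224, 0.001]
wrist_force: [0.3, -0.0, -1.3]
width: 0.088
```

```bash
python3 - <<'E'
from heels import *
o=shot('16'); crop(o['scene'][0],210,190,310,250,6,"cs16.png"); crop(o['top'][0],210,60,310,170,5,"ct16.png"); 
for n,(u0,v0,u1,v1) in (("top",(228,110,275,145)),("scene",(225,210,295,240))):
    p,d,P=o[n]; hsv=cv2.cvtColor(p,cv2.COLOR_BGR2HSV); H,S,V=cv2.split(hsv)
    m=(V>160)&(S<50)&(abs(P[...,2]-.155)<.011); mm=np.zeros_like(m); mm[v0:v1,u0:u1]=m[v0:v1,u0:u1]
    k,l,st,ce=cv2.connectedComponentsWithStats(mm.astype(np.uint8))
    for i in range(1,k):
        if st[i,4]>8: print(n,st[i],ce[i].round(1),ray(n,ce[i][0],ce[i][1],.155).round(4))
plan(.7,-.012,.25,-5.7)
E
```

```text
top [235 117   7  15  68] [238.2 123.8] [0.7079 0.0891 0.155 ]
top [250 120  10  11  97] [254.3 125.4] [0.7031 0.0394 0.155 ]
top [266 123   9  10  73] [270.1 127.4] [ 0.697  -0.0095  0.155 ]
scene [235 216  11   9  80] [239.6 220. ] [ 0.7028 -0.0083  0.155 ]
scene [252 217  12   9  96] [257.6 220.9] [0.7086 0.0404 0.155 ]
scene [273 216   7  12  65] [276.2 221.7] [0.7141 0.0902 0.155 ]
t 33.73 pos [ 0.4554 -0.3125  0.2561] yaw 0.4 w 0.001 F [ 0.5  0.  -1.1] q [-0.65  0.02  1.84 -0.    1.29 -0.65]
  shift [298.9 246.5   6. ] turn [-0.1 -0.1  6.1] rows>= 10.0
```

View pics/ct16.png

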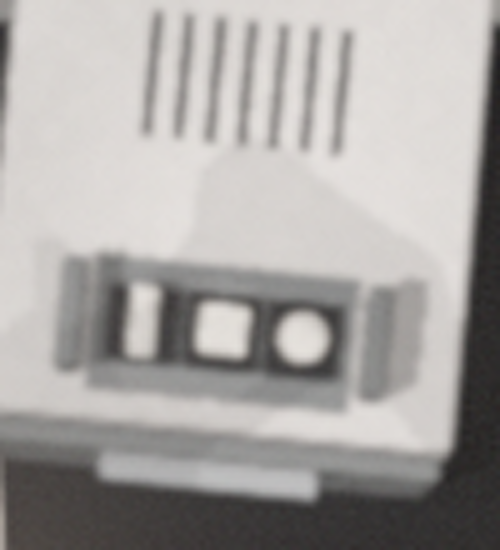

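View pics/scene16.png

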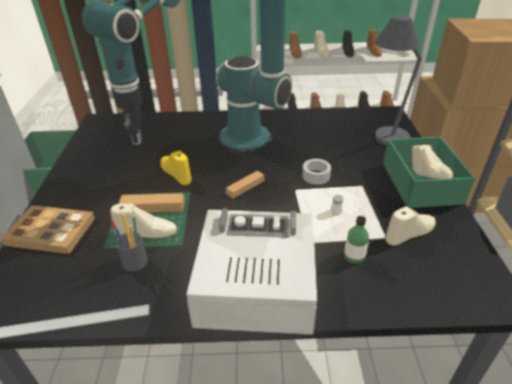

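```bash
python3 - <<'E'
from heels import *
p,d,P=load('16','top')
for v in range(108,142,2): print(v,P[v,248:264:5,2].round(3),P[v,254,0].round(3))
plan(.6975,-.0095,.21,-5.7)
E
```

```text
108 [0.136 0.128 0.134 0.141] 0.761
110 [0.136 0.136 0.133 0.136] 0.755
112 [0.139 0.137 0.14  0.135] 0.75
114 [0.134 0.136 0.137 0.136] 0.743
116 [0.138 0.13  0.135 0.135] 0.737
118 [0.141 0.14  0.134 0.139] 0.731
120 [0.141 0.139 0.146 0.135] 0.722
122 [0.136 0.155 0.159 0.139] 0.715
124 [0.141 0.152 0.149 0.138] 0.708
126 [0.138 0.156 0.157 0.135] 0.701
128 [0.138 0.154 0.153 0.137] 0.696
130 [0.143 0.156 0.154 0.139] 0.689
132 [0.144 0.135 0.144 0.139] 0.685
134 [0.133 0.134 0.137 0.141] 0.68
136 [0.135 0.134 0.14  1.47 ] 0.673
138 [1.47  0.132 0.137 0.137] 0.666
140 [0.135 0.131 0.133 0.136] 0.66
t 33.73 pos [ 0.4554 -0.3125  0.2561] yaw 0.4 w 0.001 F [ 0.5  0.  -1.1] q [-0.65  0.02  1.84 -0.    1.29 -0.65]
  shift [301.4 244.1  46. ] turn [-0.1 -0.1  6.1] rows>= 10.0
```

Call:
arm_command --targets "30 24 0 0 0 1 0;60 49 0 0 0 2 0;92 74 0 0 0 3 0;123 99 0 0 0 4 0;155 124 0 0 0 5 0;186 150 0 0 0 6 0;217 175 0 0 0 6 0;248 200 0 0 0 6 0;275 222 10 0 0 6 0;298 241 20 0 0 6 0"

```text
time: 34.57
tool_pos: [0.6955, -0.0109, 0.2343]
tcp_rot: [-2.325, -2.109, 0.003]
wrist_force: [-0.3, 0.1, -1.0]
width: -0.0
```

Call:
arm_command --targets "0 0 15 0 0 0 0;0 0 30 0 0 0 0;0 0 30 0 0 0 0;0 0 30 0 0 0 0"

```text
time: 34.9
tool_pos: [0.6928, -0.0132, 0.203]
tcp_rot: [-2.324, -2.106, 0.008]
wrist_force: [0.8, 0.6, 0.8]
width: 0.003
```

```bash
python3 - <<'E'
from heels import *
plan(.698,-.0095,.165,-5.7)
E
```

```text
t 34.9 pos [ 0.6928 -0.0132  0.203 ] yaw -5.6 w 0.003 F [0.8 0.6 0.8] q [-0.05  0.32  1.59 -0.    1.24  0.04]
  shift [ 4.2  5.1 38. ] turn [-0.4  0.   0.1] rows>= 1.0
```

Call:
arm_command --targets "4 4 15 0 0 0 0;4 4 30 0 0 0 0;4 4 36 0 0 0 0;4 4 36 0 0 0 0;4 4 36 0 0 0 0"

```text
time: 35.32
tool_pos: [0.6988, -0.0101, 0.1703]
tcp_rot: [-2.328, -2.108, 0.002]
wrist_force: [-0.1, -0.9, 0.1]
width: -0.0
```

```bash
python3 - <<'E'
from heels import *
o=shot('17'); crop(o['scene'][0],190,130,330,250,5,"cs17.png")
plan(.698,-.0095,.155,-5.7)
E
```

```text
t 35.42 pos [ 0.6998 -0.0101  0.1719] yaw -5.7 w -0.001 F [0.4 0.  0.7] q [-0.05  0.35  1.61 -0.    1.19  0.05]
  shift [ 0.4 -1.9 16.9] turn [ 0.1 -0.   0. ] rows>= 1.0
```

View pics/cs17.png

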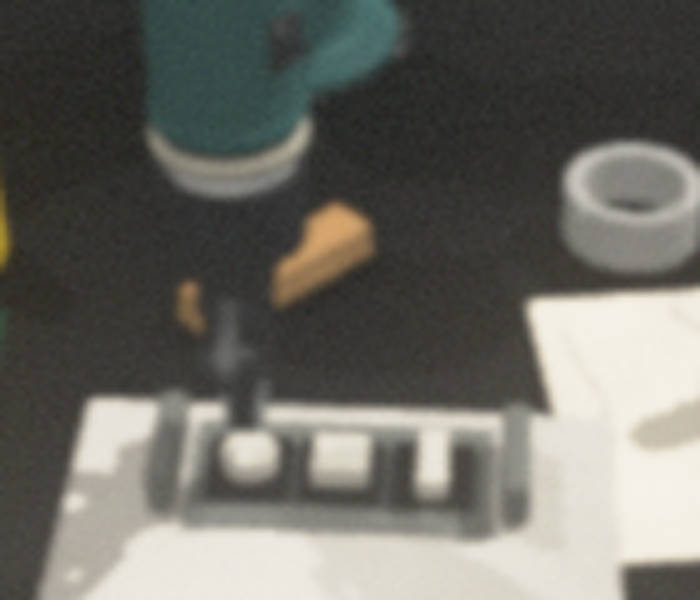

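Call:
arm_command --targets "0 -1 5 0 0 0 0;0 -1 10 0 0 0 0;0 -1 13 0 0 0 0;0 -1 16 0 0 0 0;0 -1 18 0 0 0 0;0 -1 20 0 0 0 0;0 -1 20 0 0 0 0"

```text
time: 36.0
tool_pos: [0.6983, -0.0098, 0.1513]
tcp_rot: [-2.328, -2.109, 0.001]
wrist_force: [-1.5, -0.8, 3.1]
width: 0.004
```

Call:
arm_command --targets "0 0 1 0 0 0 0;0 0 2 0 0 0 0;0 0 3 0 0 0 0;0 0 3 0 0 0 0"

```text
time: 36.33
tool_pos: [0.6984, -0.0097, 0.1491]
tcp_rot: [2.328, 2.11, -0.0]
wrist_force: [-4.2, -0.4, 6.1]
width: -0.001
```

Call:
arm_command --targets "0 0 1 0 0 0 0;0 0 2 0 0 0 0;0 0 3 0 0 0 0;0 0 3 0 0 0 0;0 0 3 0 0 0 0"

```text
time: 36.75
tool_pos: [0.6985, -0.0097, 0.1489]
tcp_rot: [2.327, 2.109, 0.001]
wrist_force: [-9.1, -0.0, 15.7]
width: -0.002
```

Call:
arm_command --targets "0 0 1 0 0 0 0;0 0 2 0 0 0 0;0 0 2 0 0 0 0;0 0 2 0 0 0 0"

```text
time: 37.08
tool_pos: [0.6986, -0.0098, 0.1488]
tcp_rot: [2.327, 2.109, 0.001]
wrist_force: [-11.3, 0.1, 22.8]
width: -0.001
```

The round key bottomed at z 0.149. I retract and shift 50 mm to the square key.

Call:
arm_command --targets "0 0 -12 0 0 0 0;0 0 -35 0 0 0 0;25 0 -35 0 0 0 0;50 0 -35 0 0 0 0;50 0 -30 0 0 0 0;50 0 -25 0 0 0 0;50 0 -25 0 0 0 0"

```text
time: 37.67
tool_pos: [0.7024, 0.0399, 0.1659]
tcp_rot: [-2.326, -2.109, 0.004]
wrist_force: [-0.1, -0.2, -0.2]
width: -0.0
```

```bash
python3 - <<'E'
from heels import *
o=shot('18',("scene",)); crop(o['scene'][0],190,130,330,250,5,"cs18.png")
plan(.703,.0395,.155,-5.7)
E
```

```text
t 37.72 pos [0.7024 0.0395 0.1663] yaw -5.6 w -0.003 F [-1.   0.2 -0.1] q [ 0.02  0.36  1.6  -0.    1.18  0.12]
  shift [ 0.1  0.6 11.3] turn [-0.2  0.   0.1] rows>= 1.0
```

View pics/cs18.png

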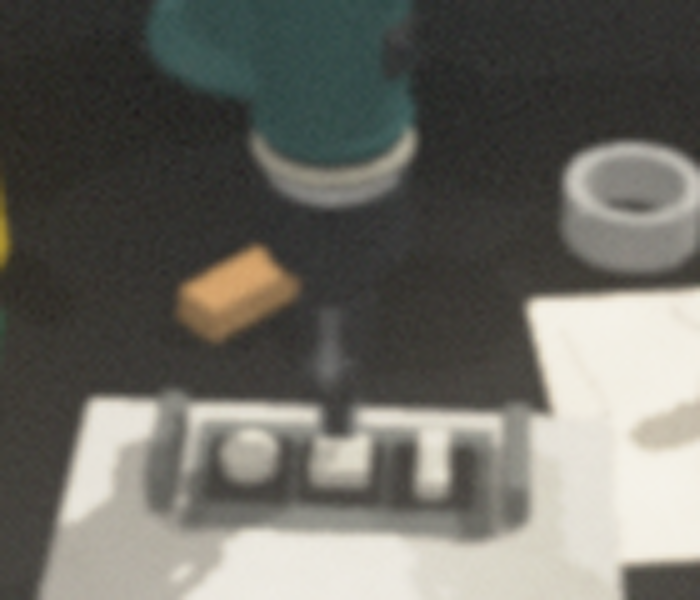

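The tip is over the square key, so I press.

Call:
arm_command --targets "0 0 5 0 0 0 0;0 0 9 0 0 0 0;0 0 11 0 0 0 0;0 0 13 0 0 0 0;0 0 15 0 0 0 0;0 0 17 0 0 0 0;0 0 19 0 0 0 0;0 0 20 0 0 0 0;0 0 20 0 0 0 0"

```text
time: 38.47
tool_pos: [0.7033, 0.0395, 0.1491]
tcp_rot: [2.328, 2.109, -0.001]
wrist_force: [-4.4, -3.5, 4.5]
width: -0.002
```

Call:
arm_command --targets "0 0 1 0 0 0 0;0 0 2 0 0 0 0;0 0 3 0 0 0 0;0 0 3 0 0 0 0;0 0 3 0 0 0 0"

```text
time: 38.88
tool_pos: [0.7034, 0.0395, 0.1489]
tcp_rot: [2.327, 2.109, 0.0]
wrist_force: [-7.6, -2.8, 15.7]
width: 0.001
```

Call:
arm_command --targets "0 0 1 0 0 0 0;0 0 2 0 0 0 0;0 0 2 0 0 0 0;0 0 2 0 0 0 0"

```text
time: 39.22
tool_pos: [0.7035, 0.0395, 0.1488]
tcp_rot: [2.327, 2.108, 0.001]
wrist_force: [-11.4, -2.4, 21.0]
width: 0.002
```

Call:
arm_command --targets "0 0 -12 0 0 0 0;0 0 -35 0 0 0 0;25 0 -35 0 0 0 0;50 0 -35 0 0 0 0;50 0 -30 0 0 0 0;50 0 -25 0 0 0 0;50 0 -25 0 0 0 0"

```text
time: 39.8
tool_pos: [0.7073, 0.0898, 0.1661]
tcp_rot: [-2.326, -2.109, 0.004]
wrist_force: [0.1, -0.3, -0.9]
width: -0.001
```

```bash
python3 - <<'E'
from heels import *
plan(.708,.0893,.155,-5.7)
E
```

```text
t 39.8 pos [0.7073 0.0898 0.1661] yaw -5.6 w -0.001 F [ 0.1 -0.3 -0.9] q [ 0.09  0.38  1.58 -0.    1.19  0.19]
  shift [-0.4  0.7 11.1] turn [-0.1  0.   0.1] rows>= 1.0
```

Call:
arm_command --targets "0 0 5 0 0 0 0;0 0 9 0 0 0 0;0 0 11 0 0 0 0;0 0 13 0 0 0 0;0 0 15 0 0 0 0;0 0 17 0 0 0 0;0 0 19 0 0 0 0;0 0 20 0 0 0 0;0 0 20 0 0 0 0"

```text
time: 40.55
tool_pos: [0.7082, 0.0892, 0.1491]
tcp_rot: [2.328, 2.109, -0.001]
wrist_force: [-3.6, -2.4, 4.4]
width: -0.003
```

Call:
arm_command --targets "0 0 1 0 0 0 0;0 0 2 0 0 0 0;0 0 3 0 0 0 0;0 0 4 0 0 0 0;0 0 5 0 0 0 0;0 0 5 0 0 0 0;0 0 5 0 0 0 0"

```text
time: 41.13
tool_pos: [0.7085, 0.0892, 0.1488]
tcp_rot: [2.327, 2.108, 0.001]
wrist_force: [-10.8, -2.6, 21.2]
width: 0.001
```

The bar key bottomed too. I retract clear and make the final check.

Call:
arm_command --targets "0 0 -12 0 0 0 0;0 0 -40 0 0 0 0;0 0 -80 0 0 0 0;0 0 -120 0 0 0 0;0 -30 -140 0 0 0 0;0 -65 -150 0 0 0 0;0 -100 -150 0 0 0 0;0 -135 -150 0 0 0 0;0 -170 -150 0 0 0 0;0 -200 -150 0 0 0 0"

```text
time: 41.97
tool_pos: [0.5075, 0.11, 0.2932]
tcp_rot: [-2.328, -2.11, -0.002]
wrist_force: [0.1, 0.2, -0.3]
width: 0.004
```

Call:
arm_command --targets "40 -30 0 0 0 0 0;80 -60 0 0 0 0 0;115 -80 0 0 0 0 0;150 -80 0 0 0 0 0;185 -80 0 0 0 0 0;220 -80 0 0 0 0 0;250 -80 0 0 0 0 0;250 -80 0 0 0 0 0;250 -80 0 0 0 0 0"

```text
time: 42.72
tool_pos: [0.4539, 0.3678, 0.2926]
tcp_rot: [-2.325, -2.113, 0.0]
wrist_force: [-0.3, -0.3, -0.7]
width: -0.004
```

```bash
python3 - <<'E'
from heels import *
o=shot('19')
p,d,P=o['top'];Z=P[...,2]
b=P[(Z>.085)&(Z<.118)&(P[...,0]<.68)&(P[...,0]>.56)&(abs(P[...,1]-.05)<.18)]; print(rect(b[:,:2]),len(b))
plan(.425,.4,.3,0)
E
```

```text
(array([627.6,  45.9]), array([297.2,  34.6]), 84.4) 760
t 42.82 pos [0.4541 0.3658 0.2929] yaw -5.6 w 0.004 F [-0.7 -0.3  0.3] q [ 0.64  0.06  1.73 -0.    1.36  0.73]
  shift [ 31.2 -32.4  -7.1] turn [-0.   0.  -5.6] rows>= 2.0
```

View pics/top19.png

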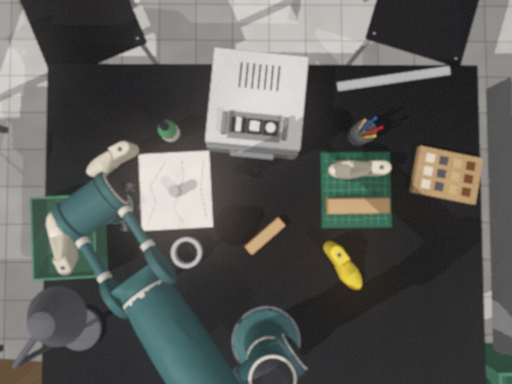

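View pics/scene19.png

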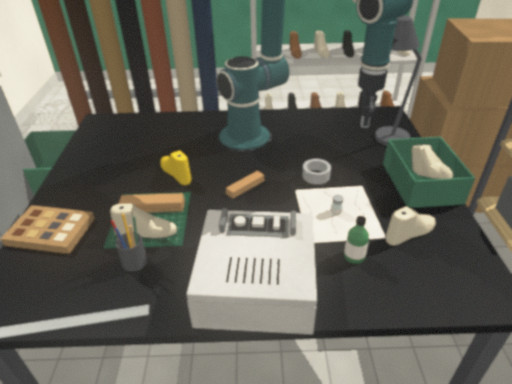

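```bash
python3 -c "
from h import *
print(bot.finish_job())"
```

```text
the job is handed in; nothing more can be done
None
```

The job is done as asked and handed in at about 43 s. The heel knock never happened, and I saw no clear sign of the grip slackening.

1. **Last:** I moved the cream last from the drawer to the green mat.
2. **Heels:** Only two were on the board. Both went into the drawer, were seen standing there, and rode along when it started to move.
3. **Drawer:** I pushed it to a hard stop, where the force rose to about 21 N with no further travel. The last depth measurement puts the front panel within about 2 mm of fully shut.
4. **Sanding block:** I put the 210 mm block on the mat beside the last.
5. **Keys:** I pressed round, square and bar in that order. Each stopped at a fingertip height of 0.149 m (6 mm of travel) with 21 to 23 N on it.

The last pictures show the last and the block inside the mat's outline, the drawer shut, the bystanders where they were, and the arm clear of everything. None of my checks failed or disagreed. I could not see the heels once the drawer was closed, and I judged key travel and drawer closure from tool position, force and depth, because joint readings are not available.

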